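# Bin the used stoppers in the safety-capped waste jar

## Task

First bring the carrier, held level by its bar and with all its used stoppers still in it, onto the middle of the square steel plate, sides parallel to the plate's. Then take off the waste jar's safety cap (press firmly, keep pressed while turning counter-clockwise, lift; never force it) and put every stopper into the jar. Put the cap back and lock it (press, turn clockwise, let it spring up), with the carrier left on the middle of the plate and the two bottles and the timer undisturbed.

Things in the scene. Friction and masses are not known exactly. Their poses are not given: they have to be found in the camera images.
- jar_mouth (a point): Centre of the jar's mouth, 92 mm above the bench, axes as the jar's. The clear round opening is 51 mm; inside, the jar is 86 mm deep and 92 mm wide below the neck, with a cone 24 mm high in the middle of its floor that sheds things to the sides, so that all find room.
- cap_wing (a point): Where to grip the cap: on its axis in the wing, 45 mm above the rim, 18 mm above the flat top, 10 mm below the wing's upper edge; x along the wing. Locked it is 32 mm above jar_mouth. To release: press down 7 to 8 mm (about 12 N; bottoms at 8.5 mm), keep pressed and turn counter-clockwise 1.22 rad (within 0.25), lift straight 35 mm to clear the neck.
- collar (a joint): Sprung collar under the cap, height in m: 0 with the cap off, -0.001 locked, -0.0095 fully pressed; 5.6 N at 0, then 0.8 N per mm. To lock: with the cap's x 1.22 rad counter-clockwise of the jar's, lower it centred within 2 mm till it meets the collar (cap_wing 33 mm over jar_mouth), press 8 to 9 mm, turn clockwise 1.22 rad, let go: it springs up 7 mm. Unpressed it does not turn.
- carrier_bar (a point): Middle of the carrier's black bar, 61 mm above the carrier's underside. The bar is 154 mm long (x), 14 mm wide (y), 14 mm high, over the middle line; z up. The stoppers stand in the tray on both sides of it, about 36 mm from it and 40 mm from the middle along x.
- plate_top (a point): Centre of the upper face of a flat square steel plate fixed on the bench, 198 by 196 mm, 8 mm high; x and y along its sides, z up.
- stopper_1_mid (a point): Centre of a red-brown rubber stopper, a round block 29 mm in diameter and 26 mm high, 20 g (its z along its axis, upwards when it stands); 13 mm above its underside. It stands on the carrier's floor at the start.
- stopper_2_mid (a point): Another such stopper, which may be absent.
- stopper_3_mid (a point): Another such stopper, which may be absent.
- stopper_4_mid (a point): Another such stopper, which may be absent.
- bottle_small: Bystander: small white bottle, 44 mm across, 92 mm high, loose; origin under its foot.
- bottle_salt: Bystander: white bottle, 60 mm across, 118 mm high, loose; origin under its foot.
- timer: Bystander: bench timer, 46 x 62 x 68 mm, loose; origin under its foot.
- cap: Grey ribbed safety cap, 86 mm across, 27 mm high, 90 g; origin at the centre of its lower rim, z up. An upright wing stands on its flat top: 58 mm long (along x), 14 mm thick (y), 28 mm high (27 to 55 mm above the rim). Two lugs inside the skirt lie on x at the lower rim. Off the jar it stands on its rim. Locked, its x is along the jar's x (0.1 rad of play) and its origin 13 mm below jar_mouth.
- carrier: Open, loose aluminium carrier; origin at the centre of its underside, axes as carrier_bar's. A shallow tray 160 mm (x) by 124 mm (y), floor 4 mm thick, walls 12 mm high over all, about 350 g empty. Under the bar a ridge 30 mm wide and 20 mm high over all runs along x and parts the tray in two.
- jar: White plastic waste jar fixed to the bench; origin under its foot, z up. Foot 116 mm across, body 104 mm, neck 59 mm across with two flanges 73 mm across. x = the line of the cap's wing when the cap is locked (a half turn is the same). Between the flanges are two gaps for the cap's lugs, on the line 1.22 rad (70 degrees) counter-clockwise of x seen from above; a lug has 0.3 rad of play there.
Mind the look-alikes: they are no part of the job. What is shaped like the cap but brown or yellow is not meant.

How it is judged:
On the way, in this order (a step that is already met when the one before it is completed fails the run):
1. the carrier stands in the middle of the plate, sides parallel, with all its stoppers still in it and the cap still on the jar (horizontal distance between carrier_bar and plate_top below 0.025 m and z of carrier_bar in the frame of plate_top between 0.056 and 0.066 m and angle between carrier_bar's own z axis and vertical below 0.06 rad and (angle between the x axis of carrier_bar and the x axis of plate_top, either way round below 0.25 rad or angle between the x axis of carrier_bar and the y axis of plate_top, either way round below 0.25 rad) and x of stopper_1_mid in the frame of carrier_bar between -0.08 and 0.08 m and y of stopper_1_mid in the frame of carrier_bar between -0.062 and 0.062 m and z of stopper_1_mid in the frame of carrier_bar between -0.06 and -0.025 m and x of stopper_2_mid in the frame of carrier_bar between -0.08 and 0.08 m and y of stopper_2_mid in the frame of carrier_bar between -0.062 and 0.062 m and z of stopper_2_mid in the frame of carrier_bar between -0.06 and -0.025 m and x of stopper_3_mid in the frame of carrier_bar between -0.08 and 0.08 m and y of stopper_3_mid in the frame of carrier_bar between -0.062 and 0.062 m and z of stopper_3_mid in the frame of carrier_bar between -0.06 and -0.025 m and x of stopper_4_mid in the frame of carrier_bar between -0.08 and 0.08 m and y of stopper_4_mid in the frame of carrier_bar between -0.062 and 0.062 m and z of stopper_4_mid in the frame of carrier_bar between -0.06 and -0.025 m and horizontal distance between cap_wing and jar_mouth below 0.01 m and linear speed of carrier below 0.01 m/s), for 0.3 s.
2. the cap is off the jar (distance between cap_wing and jar_mouth above 0.09 m), for 0.2 s.
3. every stopper is in the jar (horizontal distance between each of stopper_1_mid, stopper_2_mid, stopper_3_mid, stopper_4_mid and jar_mouth below 0.045 m and z of each of stopper_1_mid, stopper_2_mid, stopper_3_mid, stopper_4_mid in the frame of jar_mouth below -0.003 m), for 0.2 s.
At the end, for the whole second after the job is handed in: Every stopper is inside the jar; the cap is locked on it (sprung up, 32 mm above jar_mouth within 2.5 mm, wing along jar_mouth's x within 0.2 rad); the carrier stands flat on the plate, within 25 mm of its middle, sides parallel within 0.25 rad (any quarter turn); all at rest (all of step 3 and horizontal distance between carrier_bar and plate_top below 0.025 m and z of carrier_bar in the frame of plate_top between 0.056 and 0.066 m and angle between each of carrier_bar, cap_wing's own z axis and vertical below 0.06 rad and (angle between the x axis of carrier_bar and the x axis of plate_top, either way round below 0.25 rad or angle between the x axis of carrier_bar and the y axis of plate_top, either way round below 0.25 rad) and horizontal distance between cap_wing and jar_mouth below 0.006 m and z of cap_wing in the frame of jar_mouth between 0.0295 and 0.0345 m and angle between the x axis of cap_wing and the x axis of jar_mouth, either way round below 0.2 rad and linear speed of each of cap, carrier below 0.01 m/s); the robot touches nothing.
It fails at once if the carrier is tipped by more than 0.4 rad (angle between carrier_bar's own z axis and vertical above 0.4 rad).
It fails at once if the cap is forced (over 200 N between cap and jar) (contact force between cap and jar above 200 N).
It fails at once if bottle_small is knocked over or moved by more than 50 mm (distance of bottle_small from where it was at the start of the episode above 0.05 m or angle between bottle_small's own z axis and vertical above 0.4 rad).
It fails at once if bottle_salt is knocked over or moved by more than 50 mm (distance of bottle_salt from where it was at the start of the episode above 0.05 m or angle between bottle_salt's own z axis and vertical above 0.4 rad).
It fails at once if timer is knocked over or moved by more than 50 mm (distance of timer from where it was at the start of the episode above 0.05 m or angle between timer's own z axis and vertical above 0.4 rad).
Of stopper_1, stopper_2, stopper_3, stopper_4 only 2 to 4 are there at a start; the rules pass over those that are not, and their reading is None.
At some moment in a run one of carrier may be knocked a few centimetres aside while the robot is not near it.
Once in a run the grip may slacken for a moment while it holds something.
It also fails if it takes over 210 s, if anything falls off the work surface, if the arm or the gripper's body presses on something with over 40 N, if the wrist force passes 120 N, or if a joint passes its speed limit or range.

## Robot

A 6-joint arm with a two-finger parallel gripper is mounted at the origin on the work surface; the furniture and walls round the work are solid. World frame = base frame: x ahead of the robot, y to its left, z up, the work surface at z = 0. Lengths are in m, angles in rad, forces in N, time in s.
With the tool pointing down it reaches from about 0.325 to 1 m from the base axis. Payload 5.1 kg.
Tool frame: the origin (TCP) lies on the front face of the gripper's body, between the roots of the fingers; the fingertips stand 73 mm ahead of it and the grasp point (between the pads) lies 54 mm ahead of it (bot.tcp_to_tips is the distance from the TCP to the fingertips, in m); z points along the fingers, y is the line along which they close (so a half turn about z gives the same grasp; the last joint's range is limited). The gripper opens to 85 mm and grips with 20 to 120 N. Pads are 22 mm wide; open, the fingers measure 114 mm over their backs; the gripper's body (76 mm by 85 mm) begins 54 mm behind the grasp point. The pads swing forward as they close: fully open they stand 13 mm farther back than shut.
Start: joints at [-1.341, 0.124, 1.65, -0, 1.367, -0.083], TCP at [0.2, -0.618, 0.304] pointing down, gripper open.
Joint ranges: [-2.61, 2.61], [-1.02, 2.33], [0.03, 2.71], [-1.35, 4.49], [0.32, 2.68], [-2.91, 2.91]. Speed limits (rad/s): [2.57, 2.57, 3.14, 3.14, 3.14, 3.14].

## Interface

Orientations are given as a 3x3 rotation matrix whose columns are the frame's x, y, z axes.
In Python, from workcell import bot, imaging, workorder, nets gives the robot as it stands.
- The arm moves only by the shell command python3 -m crank 'ROWS' [OPENING]. ROWS is JSON, a list of rows, each an object of numbers: "tx", "ty", "tz": the shift along the tool's x, y, z in cm; "ax", "ay", "az": the turn, a rotation vector about the tool's x, y, z in rad. A call has 1 to 10 rows; each row shifts and turns the commanded pose from where the row before left it, along the tool's axes as they then stand; what a row does not reach is not made up. A row lasts 1/10 s, in which the tool goes at most 50 mm and 8.59 degrees, less where a joint would pass 70% of its speed; a pose out of reach is approached as far as the arm can. A call with a gripper value outside its range is refused whole. OPENING is the gripper's target within -1 to 1 (shut at 1, half-way at 0, fully open at -1), set as the call begins (- or left out, the last holds). The fingers move at their own pace and stop on an object; the grip force is fixed at half the most. Time passes only in rows, so rows that do not move let the fingers close. It gives the time, the measured TCP pose, the force, the opening and the grip force at its end, in the units of the state.
- bot.read_state(): the state, without advancing time (a new reading comes with each control period).
- imaging.snapshot(name): name is "side" or "top"; returns a dict with "frame" (420x560x3 uint8, blue, green, red), "camera_matrix" (3x3 intrinsics, pixels), "T" (4x4, takes a point from camera to world coordinates). Camera axes: x right, y up, looking along -z (the intrinsics and any distortion apply to the point x, -y, -z); pixel columns grow to the right and rows downward; lengths in m; the calibration is good to about 2 mm. A picture is of the moment at which its call begins. There is no depth.
- workorder.close_job(): hands the job in; it is judged then, once.
Trained networks look in a picture, given as the dict that the camera call returned (one of the last four; its "shot" number tells which), for a name from the list of things; names that differ only in an ending like _2 or _b are one class to them, and where a whole thing is asked for, a point or a joint stands for the part that bears it (a point fixed in the world has none). Each returns a list of dicts, best first, with "confidence" (0 to 1); they miss things now and then, are a little off and sometimes report something else, mostly with a low value. They report only what shows in the picture. A call takes as long as a camera call. They do not tell look-alikes from the thing itself.
- nets.find_in(picture, query): "bbox" ([left, top, right, bottom] in pixels, round what is visible of it).
- nets.silhouettes(picture, query): "region" (420x560 bool, what is visible of it) and "bbox" ([left, top, right, bottom] in pixels, round what is visible of it).
- nets.landmark_of(picture, query): "location" ([column, row] in pixels: a listed point, or the origin of a listed thing).
The state is a dict: "time": time; "joint_pos": joint angles; "joint_velocities": joint speeds; "tau": joint torques, N m; "position": TCP position; "eef_rot": TCP orientation; "ft_force": force on the tool from outside, world axes, zero at the start; "moment": the same for the moment, N m; "finger_gap": opening from 0.0 (shut) to 1.0 (fully open); "gripper_force": force on a finger pad.
Only numpy, scipy, OpenCV 4.12 (cv2) and the standard library are available. Lean on these libraries where they do the work, as an engineer would, in place of code of your own. Each camera call takes 0.05 s, during which the arm holds its last target. There are 200 camera calls.

## Working session

There is one attempt and no reset: what is moved stays moved. The work goes in short steps, Python scripts to look and compute and a shell command to move; the robot and the scene stay as the last step left them, time stands still between calls to the robot, and variables do not carry over. Pictures are saved under pics/ and viewed, at most 14 in all, crops included, and the job is handed in when it is done.

```bash
ls; mkdir -p pics; python3 - <<'E'
from workcell import bot, imaging, nets
import cv2
s=bot.read_state(); print({k:s[k] for k in('time','position','eef_rot','finger_gap')})
for n in('side','top'):
    p=imaging.snapshot(n); cv2.imwrite(f'pics/{n}0.png',p['frame']); print(n,p['camera_matrix'],p['T'],p.keys())
    for q in ('jar_mouth','cap_wing','carrier_bar','plate_top','stopper_1_mid','bottle_small','bottle_salt','timer','carrier','jar'):
        print(q,[(round(d['confidence'],2),[round(float(v)) for v in d['location']]) for d in nets.landmark_of(p,q)])
E
```

```text
pics
{'time': 0.0, 'position': array([ 0.19986401, -0.61801768,  0.30263749]), 'eef_rot': array([[ 9.51486458e-01,  3.07690217e-01, -5.01030805e-04],
       [ 3.07690585e-01, -9.51484233e-01,  2.06361559e-03],
       [ 1.58231417e-04, -2.11766475e-03, -9.99997745e-01]]), 'finger_gap': 0.9979074793815693}
side [[508.82714004   0.         276.22299437]
 [  0.         508.82714004 203.91420227]
 [  0.           0.           1.        ]] [[-0.57306551  0.67449604 -0.46545786 -0.40217233]
 [-0.81949283 -0.47528012  0.32021915  0.51592253]
 [-0.00523632  0.56494594  0.82511131  1.44861907]
 [ 0.          0.          0.          1.        ]] dict_keys(['frame', 'camera_matrix', 'T', 'shot'])
jar_mouth [(0.5, [160, 236])]
cap_wing [(0.72, [396, 169]), (0.66, [381, 199])]
carrier_bar [(0.57, [168, 239]), (0.46, [225, 267]), (0.2, [165, 260])]
plate_top [(0.69, [259, 203])]
stopper_1_mid [(0.52, [154, 236])]
bottle_small [(0.81, [227, 265]), (0.62, [173, 245])]
bottle_salt [(0.19, [259, 201])]
timer [(0.85, [120, 260])]
carrier [(0.58, [169, 245])]
jar [(0.44, [167, 238])]
top [[545.46054586   0.         282.38257954]
 [  0.         545.46054586 210.37863308]
 [  0.           0.           1.        ]] [[-0.00881065  0.99103565 -0.13330681  0.15474378]
 [-0.99995749 -0.00836963  0.00386837 -0.01621038]
 [ 0.00271796  0.13333523  0.99106727  1.74607456]
 [ 0.          0.          0.          1.        ]] dict_keys(['frame', 'camera_matrix', 'T', 'shot'])
jar_mouth [(0.78, [374, 177])]
cap_wing [(0.94, [427, 243]), (0.92, [384, 264]), (0.86, [371, 175])]
carrier_bar [(0.55, [170, 182])]
plate_top [(0.71, [278, 192])]
stopper_1_mid [(0.53, [166, 171])]
bottle_small [(0.69, [205, 237]), (0.54, [169, 185])]
bottle_salt [(0.8, [424, 171])]
timer [(0.51, [125, 172])]
carrier [(0.93, [172, 187])]
jar [(0.65, [370, 182])]
```

View pics/top0.png

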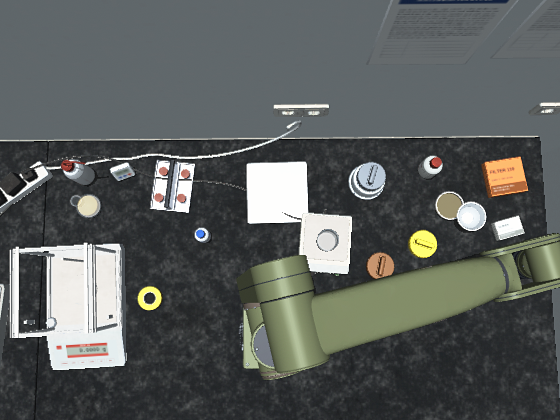

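View pics/side0.png

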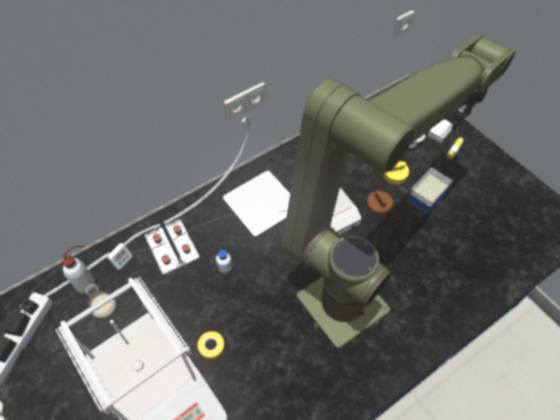

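The top view shows the carrier at about (172,186) with four stoppers and its bar running roughly vertically. The plate is at (277,192), the jar with the grey cap at (369,180), the small bottle at (203,235), the salt bottle at (431,167) and the timer at (122,172). The brown and yellow caps are decoys. In the side view the arm hides the jar.

```bash
cat > h.py <<'E'
from workcell import bot, imaging, nets, workorder
import numpy as np, cv2
def ray(p,uv):
    K=p['camera_matrix'];T=p['T'];d=np.linalg.solve(K,[uv[0],uv[1],1.]);d=T[:3,:3]@[d[0],-d[1],-d[2]];return T[:3,3],d
def w(p,uv,z):
    o,d=ray(p,uv);return o+d*(z-o[2])/d[2]
def px(p,X):
    T=p['T'];c=T[:3,:3].T@(np.asarray(X,float)-T[:3,3]);q=p['camera_matrix']@[c[0],-c[1],-c[2]];return q[:2]/q[2]
def rect(p,mask,z):
    c=max(cv2.findContours(mask.astype(np.uint8),cv2.RETR_EXTERNAL,cv2.CHAIN_APPROX_NONE)[0],key=cv2.contourArea)[:,0]
    P=np.array([w(p,u,z)[:2] for u in c],np.float32)*1000
    return cv2.minAreaRect(P)
def crop(p,name,x0,y0,x1,y1,k):
    cv2.imwrite('pics/'+name,cv2.resize(p['frame'][y0:y1,x0:x1],None,fx=k,fy=k,interpolation=cv2.INTER_CUBIC))
def st():
    s=bot.read_state();R=s['eef_rot'];return s,R
def delta(X,yaw=None):
    """shift in tool cm to bring TCP to X; az to bring tool y line to yaw (world), mod pi"""
    s,R=st();d=R.T@(np.array(X)-s['position'])*100
    print('t',round(s['time'],2),'pos',s['position'].round(4),'shift cm',d.round(2),'gap',round(float(s['finger_gap']),3),'f',np.round(s['ft_force'],1),'gf',s['gripper_force'])
    y=np.arctan2(R[1,1],R[0,1])
    print(' tilt ax/ay (tool rotvec to vertical)',np.round(np.cross(np.array([0,0,1.]),R.T@np.array([0,0,-1.])),4),'tooly yaw',round(y,4))
    if yaw is not None:
        e=(yaw-y+np.pi/2)%np.pi-np.pi/2; print(' az',round(-e,4),'(or',round(-e+np.pi*np.sign(e),4),') q6',s['joint_pos'][5])
E
python3 - <<'E'
from h import *
p=imaging.snapshot('top')
for q,z in(('carrier',.012),('plate_top',.008),('jar',.092),('cap',.1),('bottle_small',.09),('bottle_salt',.1),('timer',.068)):
    for d in nets.silhouettes(p,q)[:3]:
        r=rect(p,d['region'],z);print(q,round(d['confidence'],2),np.round(d['bbox']),np.round(r[0]),np.round(r[1]),round(r[2],1))
for q,z in(('carrier_bar',.061),('stopper_1_mid',.017)):
  for d in nets.landmark_of(p,q):print(q,d['confidence'],w(p,d['location'],z).round(3))
for d in nets.find_in(p,'stopper_1_mid'):
    b=d['bbox'];print('st',round(d['confidence'],2),w(p,((b[0]+b[2])/2,(b[1]+b[3])/2),.03).round(3))
crop(p,'c1.png',105,140,285,260,4)
crop(p,'c2.png',320,140,460,240,5)
E
```

```text
carrier 0.83 [150. 159. 199. 212.] [473. 330.] [125. 170.] 83.6
jar 0.85 [350. 166. 385. 199.] [ 453. -271.] [109.  74.] 46.1
cap 0.92 [353. 162. 386. 191.] [ 481. -295.] [88. 90.] 62.4
cap 0.91 [365. 253. 395. 279.] [ 209. -313.] [73. 85.] 12.3
cap 0.9 [408. 234. 438. 258.] [ 270. -444.] [85. 79.] 89.5
bottle_small 0.74 [196. 227. 212. 242.] [304. 221.] [46. 43.] 89.5
bottle_small 0.61 [356. 162. 386. 192.] [ 481. -297.] [85. 88.] 62.2
bottle_salt 0.96 [419. 158. 442. 175.] [ 509. -477.] [56. 81.] 43.9
timer 0.71 [109. 165. 134. 182.] [508. 476.] [50. 69.] 22.0
carrier_bar 0.82 [0.471 0.334 0.061]
stopper_1_mid 0.56 [0.474 0.346 0.017]
stopper_1_mid 0.52 [0.523 0.362 0.017]
stopper_1_mid 0.34 [0.515 0.484 0.017]
st 0.43 [ 0.489 -0.301  0.03 ]
```

View pics/c1.png

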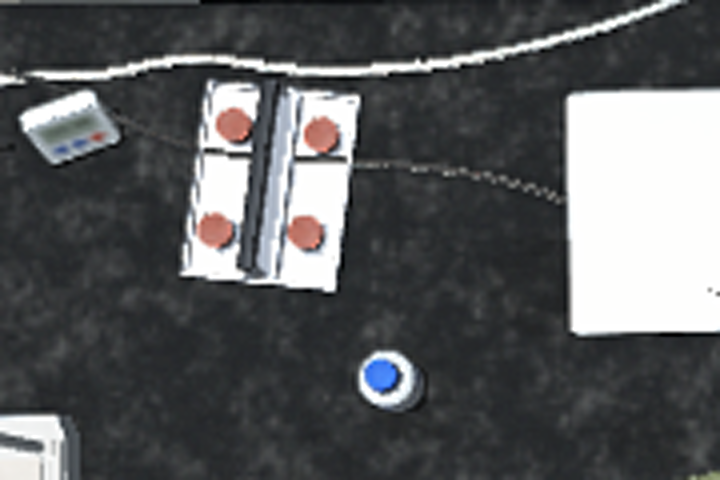

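View pics/c2.png

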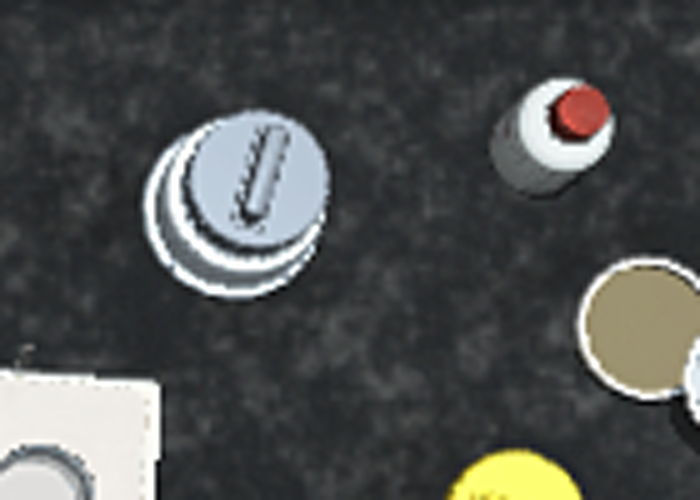

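The first crop shows the bar running from (172.5,161) to (168,208) full-frame, with four stoppers beside it. In the second, the grey cap's wing runs from (375,166) to (369,184), and the salt bottle's red top is at (436,162).

```bash
python3 - <<'E'
from h import *
p=imaging.snapshot('top'); f=p['frame']
a,b=w(p,(172.5,161.5),.068),w(p,(168,208),.068); print('bar',a,b,(a+b)/2,np.linalg.norm(a-b),np.arctan2(*(a-b)[1::-1]))
m=(f.min(2)>215); n,l=cv2.connectedComponents(m.astype(np.uint8)); r=rect(p,l==l[180,265],.008);print('plate',r)
a,b=w(p,(375.4,166),.134),w(p,(369.4,184),.134); print('wing',a,b,(a+b)/2,np.linalg.norm(a-b),np.arctan2(*(a-b)[1::-1]))
c=cv2.cvtColor(f,cv2.COLOR_BGR2HSV); m=cv2.inRange(c,(0,90,60),(12,255,255))
n,l,s,ce=cv2.connectedComponentsWithStats(m)
for i in range(1,n):
    if s[i,4]>20 and 140<ce[i][0]<200: print('stop',s[i,4],w(p,ce[i],.03).round(3))
for z in(.114,):
  d=nets.silhouettes(p,'cap')[0];r=rect(p,d['region'],z);print('cap',r)
delta((.471,.334,.3))
E
```

```text
bar [0.53824278 0.32092716 0.068     ] [0.39090735 0.33222923 0.068     ] [0.46457506 0.32657819 0.068     ] 0.1477682932402437 -0.07655986358751816
plate ((366.97216796875, -76.19242858886719), (333.87628173828125, 360.47430419921875), 89.99064636230469)
wing [ 0.50428087 -0.30427133  0.134     ] [ 0.44929817 -0.28450554  0.134     ] [ 0.47678952 -0.29438844  0.134     ] 0.058427588449285174 -0.3451049604220969
stop 55 [0.517 0.359 0.03 ]
stop 55 [0.508 0.289 0.03 ]
stop 50 [0.431 0.372 0.03 ]
stop 55 [0.429 0.3   0.03 ]
cap ((210.1707000732422, -309.32281494140625), (74.0428237915039, 87.35751342773438), 14.5463285446167)
t 1.75 pos [ 0.2    -0.6185  0.304 ] shift cm [ 55.1  -82.29   0.39] gap 0.998 f [-0.6 -0.7 -0.5] gf 0.0
 tilt ax/ay (tool rotvec to vertical) [ 0.0001  0.     -0.    ] tooly yaw -1.258
```

```bash
python3 -m crank '[{"az":0.145},{"az":0.145,"tx":2},{"az":0.145,"tx":3},{"tx":4,"ty":-2},{"tx":4,"ty":-3},{"tx":1.5,"ty":-4},{"ty":-4},{"ty":-4},{"ty":-4},{"ty":-4}]' -1; python3 -m crank '[{"ty":-4},{"ty":-4},{"ty":-4},{"ty":-4},{"ty":-4},{"ty":-4},{"ty":-4},{"ty":-4},{"ty":-4},{"ty":-4}]'
```

```text
invalid input
invalid input
```

```bash
python3 - <<'E'
from h import *
delta((.471,.330,.3),-1.69)
E
```

```text
t 1.75 pos [ 0.2    -0.6185  0.304 ] shift cm [ 54.97 -81.9    0.39] gap 0.998 f [-0.6 -0.7 -0.5] gf 0.0
 tilt ax/ay (tool rotvec to vertical) [ 0.0001  0.     -0.    ] tooly yaw -1.258
 az 0.432 (or -2.7096 ) q6 -0.08260170780751955
```

```bash
python3 -m crank '[{"tx":0,"ty":0,"tz":0,"ax":0,"ay":0,"az":0.145}]'; python3 -m crank --help
```

```text
time: 1.85
position: [0.2, -0.6185, 0.3039]
eef_rot: [[0.987, 0.163, -0.0], [0.163, -0.987, -0.0], [-0.0, 0.0, -1.0]]
ft_force: [0.5, -0.7, 0.4]
finger_gap: 0.998
gripper_force: 0.0invalid input: not JSON, or not a number
```

All six keys are needed in each row.

```bash
python3 -m crank '[{"tx":2,"ty":0,"tz":0,"ax":0,"ay":0,"az":0.145},{"tx":3,"ty":0,"tz":0,"ax":0,"ay":0,"az":0.142},{"tx":4,"ty":-2,"tz":0,"ax":0,"ay":0,"az":0},{"tx":4,"ty":-3,"tz":0,"ax":0,"ay":0,"az":0},{"tx":1.5,"ty":-4,"tz":0,"ax":0,"ay":0,"az":0},{"tx":0,"ty":-4,"tz":0,"ax":0,"ay":0,"az":0},{"tx":0,"ty":-4,"tz":0,"ax":0,"ay":0,"az":0},{"tx":0,"ty":-4,"tz":0,"ax":0,"ay":0,"az":0},{"tx":0,"ty":-4,"tz":0,"ax":0,"ay":0,"az":0},{"tx":0,"ty":-4,"tz":0,"ax":0,"ay":0,"az":0}]' -1 | grep -E "time|pos"; python3 -m crank '[{"tx":0,"ty":-4,"tz":0,"ax":0,"ay":0,"az":0},{"tx":0,"ty":-4,"tz":0,"ax":0,"ay":0,"az":0},{"tx":0,"ty":-4,"tz":0,"ax":0,"ay":0,"az":0},{"tx":0,"ty":-4,"tz":0,"ax":0,"ay":0,"az":0},{"tx":0,"ty":-4,"tz":0,"ax":0,"ay":0,"az":0},{"tx":0,"ty":-4,"tz":0,"ax":0,"ay":0,"az":0},{"tx":0,"ty":-4,"tz":0,"ax":0,"ay":0,"az":0},{"tx":0,"ty":-4,"tz":0,"ax":0,"ay":0,"az":0}]'
python3 - <<'E'
from h import *
delta((.471,.330,.3),-1.69)
E
```

```text
time: 2.85
position: [0.3785, -0.3362, 0.304]
time: 3.65
position: [0.4164, -0.0185, 0.3043]
eef_rot: [[0.993, -0.119, 0.001], [-0.119, -0.993, -0.0], [0.001, 0.0, -1.0]]
ft_force: [0.6, -0.3, -0.1]
finger_gap: 1.002
gripper_force: 0.0
t 3.65 pos [ 0.4164 -0.0185  0.3043] shift cm [  1.27 -35.25   0.43] gap 1.002 f [ 0.6 -0.3 -0.1] gf 0.0
 tilt ax/ay (tool rotvec to vertical) [ 0.     -0.0013  0.    ] tooly yaw -1.6902
 az -0.0002 (or 3.1413 ) q6 1.5169413988072702
```

```bash
python3 -m crank '[{"tx":0.4,"ty":-4,"tz":0,"ax":0,"ay":0,"az":0},{"tx":0.4,"ty":-4,"tz":0,"ax":0,"ay":0,"az":0},{"tx":0.4,"ty":-4,"tz":0,"ax":0,"ay":0,"az":0},{"tx":0,"ty":-4,"tz":0,"ax":0,"ay":0,"az":0},{"tx":0,"ty":-4,"tz":0,"ax":0,"ay":0,"az":0},{"tx":0,"ty":-4,"tz":0,"ax":0,"ay":0,"az":0},{"tx":0,"ty":-4,"tz":2,"ax":0,"ay":0,"az":0},{"tx":0,"ty":-4,"tz":3,"ax":0,"ay":0,"az":0},{"tx":0,"ty":-3.2,"tz":4,"ax":0,"ay":0,"az":0},{"tx":0,"ty":0,"tz":2.5,"ax":0,"ay":0,"az":0}]' >/dev/null
python3 - <<'E'
from h import *
delta((.471,.330,.115),-1.69)
p=imaging.snapshot('top');crop(p,'c3.png',120,130,260,235,5)
f=p['frame'];c=cv2.cvtColor(f,cv2.COLOR_BGR2HSV); m=cv2.inRange(c,(0,90,60),(12,255,255))
n,l,s,ce=cv2.connectedComponentsWithStats(m)
for i in range(1,n):
    if s[i,4]>15 and 140<ce[i][0]<200: print('stop',s[i,4],w(p,ce[i],.03).round(3))
q=imaging.snapshot('side');crop(q,'c4.png',90,160,290,310,4)
X=np.array([.471,.33,.068]);print(px(q,X)-[90,160],px(p,X)-[120,130])
d=w(p,(277,193),.008);print('plate',d,[w(p,u,.008).round(3) for u in((247,163),(307,162.5),(247.7,223.3),(308,222))])
E
```

```text
t 4.65 pos [0.4694 0.33   0.1872] shift cm [ 0.17 -0.03  7.22] gap 0.997 f [-0.6 -0.4 -0.1] gf 0.0
 tilt ax/ay (tool rotvec to vertical) [ 0.0005  0.0019 -0.    ] tooly yaw -1.6864
 az 0.0036 (or -3.138 ) q6 2.205009448269171
stop 27 [0.511 0.286 0.03 ]
[78.19097211 76.45712552] [49.20501277 52.59921497]
plate [ 0.44529344 -0.00611405  0.008     ] [array([0.545, 0.091, 0.008]), array([ 0.545, -0.104,  0.008]), array([0.348, 0.089, 0.008]), array([ 0.35 , -0.105,  0.008])]
```

View pics/c4.png

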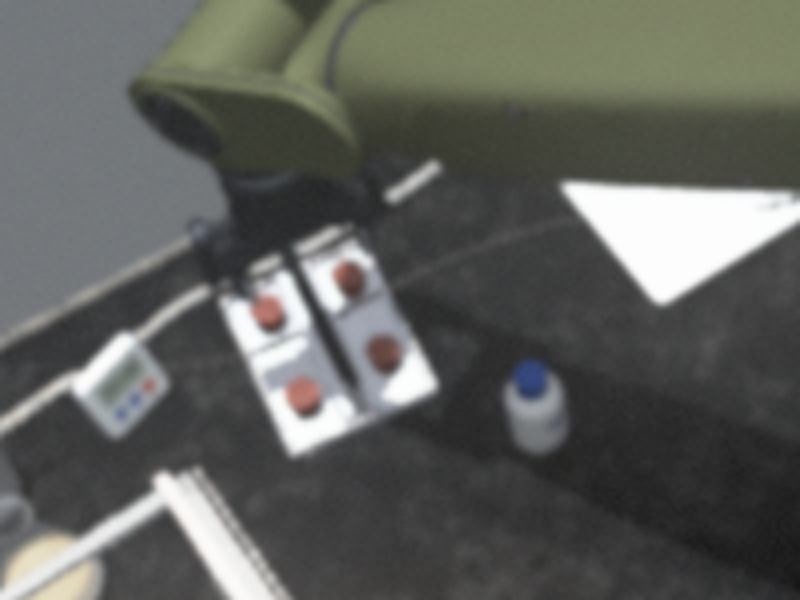

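The side view shows the bar's middle at about (322,315) in the crop, where it was predicted at (313,306), so the gripper stands over the bar. I'll descend and grip.

```bash
python3 -m crank '[{"tx":0.2,"ty":0,"tz":2,"ax":0,"ay":0,"az":0},{"tx":0,"ty":0,"tz":2,"ax":0,"ay":0,"az":0},{"tx":0,"ty":0,"tz":2,"ax":0,"ay":0,"az":0},{"tx":0,"ty":0,"tz":1.2,"ax":0,"ay":0,"az":0},{"tx":0,"ty":0,"tz":0,"ax":0,"ay":0,"az":0}]' ; python3 -m crank '[{"tx":0,"ty":0,"tz":0,"ax":0,"ay":0,"az":0},{"tx":0,"ty":0,"tz":0,"ax":0,"ay":0,"az":0},{"tx":0,"ty":0,"tz":0,"ax":0,"ay":0,"az":0},{"tx":0,"ty":0,"tz":0,"ax":0,"ay":0,"az":0},{"tx":0,"ty":0,"tz":0,"ax":0,"ay":0,"az":0},{"tx":0,"ty":0,"tz":0,"ax":0,"ay":0,"az":0},{"tx":0,"ty":0,"tz":0,"ax":0,"ay":0,"az":0},{"tx":0,"ty":0,"tz":0,"ax":0,"ay":0,"az":0},{"tx":0,"ty":0,"tz":0,"ax":0,"ay":0,"az":0},{"tx":0,"ty":0,"tz":0,"ax":0,"ay":0,"az":0}]' 1;  python3 - <<'E'
from h import *
delta((.447,-.007,.125),-1.5708)
p=imaging.snapshot('side');crop(p,'c5.png',90,180,290,310,4)
for q in('bar',):
  for d in nets.landmark_of(p,'carrier_bar'):print(d['confidence'],w(p,d['location'],.061))
E
```

```text
time: 5.25
position: [0.4719, 0.3263, 0.1174]
eef_rot: [[0.993, -0.12, -0.002], [-0.12, -0.993, -0.001], [-0.001, 0.001, -1.0]]
ft_force: [-0.3, -0.8, 0.9]
finger_gap: 0.998
gripper_force: 0.0
time: 6.25
position: [0.4728, 0.3276, 0.1189]
eef_rot: [[0.993, -0.119, 0.001], [-0.119, -0.993, 0.001], [0.001, -0.001, -1.0]]
ft_force: [-0.1, 1.7, 5.9]
finger_gap: 0.148
gripper_force: 60.0
t 6.25 pos [0.4728 0.3276 0.1189] shift cm [ 1.42 33.53 -0.66] gap 0.148 f [-0.1  1.7  5.9] gf 60.02763748168945
 tilt ax/ay (tool rotvec to vertical) [-0.0015 -0.0013  0.    ] tooly yaw -1.69
 az -0.1192 (or 3.0224 ) q6 2.202205123007719
0.71 [0.4747027  0.33405097 0.061     ]
```

```bash
python3 -m crank '[{"tx":0,"ty":0,"tz":-0.5,"ax":0,"ay":0,"az":0},{"tx":0,"ty":0,"tz":-1,"ax":0,"ay":0,"az":0},{"tx":0,"ty":0,"tz":-1,"ax":0,"ay":0,"az":0},{"tx":0,"ty":0,"tz":-1,"ax":0,"ay":0,"az":0},{"tx":0,"ty":0,"tz":-0.5,"ax":0,"ay":0,"az":0},{"tx":0,"ty":0,"tz":0,"ax":0,"ay":0,"az":0}]' ;  python3 - <<'E'
from h import *
delta((.447,-.007,.127),-1.5708)
p=imaging.snapshot('side');crop(p,'c5.png',90,160,290,310,4)
E
```

```text
time: 6.95
position: [0.4729, 0.3273, 0.1594]
eef_rot: [[0.993, -0.119, 0.002], [-0.119, -0.993, 0.001], [0.002, -0.001, -1.0]]
ft_force: [-0.2, -0.6, -5.0]
finger_gap: 0.15
gripper_force: 58.7
t 6.95 pos [0.4729 0.3273 0.1594] shift cm [ 1.4  33.51  3.19] gap 0.15 f [-0.2 -0.6 -5. ] gf 58.73863756656647
 tilt ax/ay (tool rotvec to vertical) [-0.0015 -0.0021  0.    ] tooly yaw -1.69
 az -0.1192 (or 3.0224 ) q6 2.202190273341353
```

View pics/c5.png

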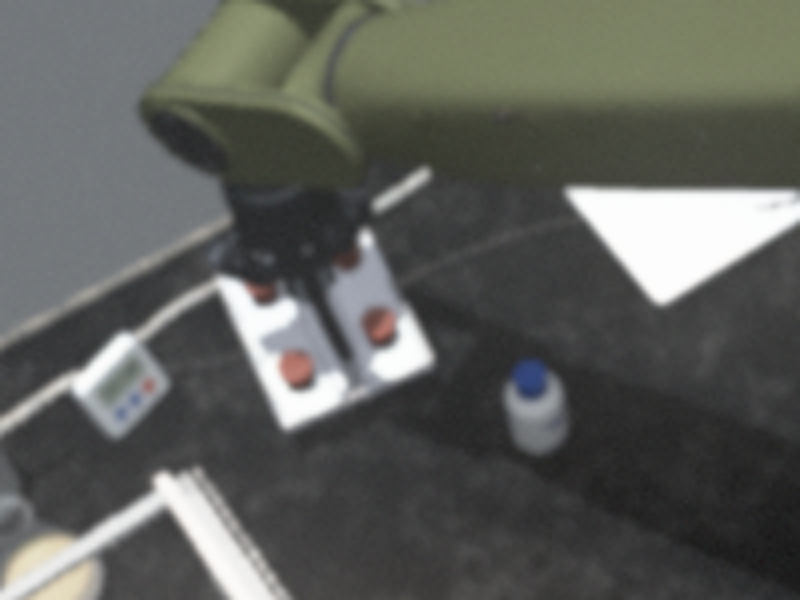

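The carrier is lifted level with all four stoppers in place. I'll check the white box's clearance while moving toward the plate.

```bash
python3 -m crank '[{"tx":0,"ty":0.7,"tz":-0.5,"ax":0,"ay":0,"az":0},{"tx":0,"ty":1.4,"tz":-0.5,"ax":0,"ay":0,"az":0},{"tx":0.3,"ty":2,"tz":0,"ax":0,"ay":0,"az":0},{"tx":0.3,"ty":2.5,"tz":0,"ax":0,"ay":0,"az":0},{"tx":0.3,"ty":2.5,"tz":0,"ax":0,"ay":0,"az":0},{"tx":0.3,"ty":2.5,"tz":0,"ax":0,"ay":0,"az":0},{"tx":0.3,"ty":2.5,"tz":0,"ax":0,"ay":0,"az":-0.02},{"tx":0,"ty":2.5,"tz":0,"ax":0,"ay":0,"az":-0.02},{"tx":0,"ty":2.5,"tz":0,"ax":0,"ay":0,"az":-0.02},{"tx":0,"ty":2.5,"tz":0,"ax":0,"ay":0,"az":-0.02}]' ;  python3 - <<'E'
from h import *
delta((.453,-.001,.127),-1.5708)
p=imaging.snapshot('side')
t=cv2.imread('pics/top0.png');q=imaging.snapshot('top')
for z in(0,.05,.1,.15):print(z,w(q,(303,213.5),z).round(3))
E
```

```text
time: 8.0
position: [0.4636, 0.1086, 0.1679]
eef_rot: [[0.999, -0.039, -0.0], [-0.039, -0.999, -0.0], [-0.0, 0.0, -1.0]]
ft_force: [0.2, 0.7, -4.1]
finger_gap: 0.149
gripper_force: 58.8
t 8.0 pos [0.4636 0.1086 0.1679] shift cm [-0.63 10.99  4.09] gap 0.149 f [ 0.2  0.7 -4.1] gf 58.79015386104584
 tilt ax/ay (tool rotvec to vertical) [ 0.0004  0.0003 -0.    ] tooly yaw -1.6095
 az -0.0387 (or 3.1029 ) q6 1.7272354103301317
0 [ 0.379 -0.089  0.   ]
0.05 [ 0.372 -0.087  0.05 ]
0.1 [ 0.366 -0.085  0.1  ]
0.15 [ 0.36  -0.083  0.15 ]
```

```bash
python3 -m crank '[{"tx":-0.2,"ty":2.3,"tz":0,"ax":0,"ay":0,"az":-0.02},{"tx":-0.2,"ty":2.3,"tz":0,"ax":0,"ay":0,"az":-0.019},{"tx":-0.2,"ty":2.2,"tz":0,"ax":0,"ay":0,"az":0},{"tx":0,"ty":2,"tz":0,"ax":0,"ay":0,"az":0},{"tx":0,"ty":1.4,"tz":0,"ax":0,"ay":0,"az":0},{"tx":0,"ty":0.8,"tz":0.3,"ax":0,"ay":0,"az":0},{"tx":0,"ty":0,"tz":1,"ax":0,"ay":0,"az":0},{"tx":0,"ty":0,"tz":1,"ax":0,"ay":0,"az":0},{"tx":0,"ty":0,"tz":0.8,"ax":0,"ay":0,"az":0},{"tx":0,"ty":0,"tz":0,"ax":0,"ay":0,"az":0}]' ;  python3 - <<'E'
from h import *
delta((.453,-.001,.127),-1.5708)
p=imaging.snapshot('side')
for d in nets.landmark_of(p,'carrier_bar'):print(d['confidence'],w(p,d['location'],.08))
p=imaging.snapshot('top')
for d in nets.landmark_of(p,'carrier_bar'):print(d['confidence'],w(p,d['location'],.08))
E
```

```text
time: 9.1
position: [0.4556, 0.0014, 0.1346]
eef_rot: [[1.0, 0.001, -0.004], [0.001, -1.0, 0.001], [-0.004, -0.001, -1.0]]
ft_force: [0.7, -0.4, -5.4]
finger_gap: 0.146
gripper_force: 59.2
t 9.1 pos [0.4556 0.0014 0.1346] shift cm [-0.26  0.24  0.76] gap 0.146 f [ 0.7 -0.4 -5.4] gf 59.19876515865326
 tilt ax/ay (tool rotvec to vertical) [-0.0007  0.0045  0.    ] tooly yaw -1.5701
 az 0.0007 (or -3.1409 ) q6 1.4549949430854126
0.71 [0.4613078  0.00866621 0.08      ]
0.45 [0.4509643  0.00759218 0.08      ]
```

```bash
python3 -m crank '[{"tx":-0.2,"ty":0.2,"tz":0.3,"ax":0,"ay":0,"az":0},{"tx":0,"ty":0,"tz":0.2,"ax":0,"ay":0,"az":0},{"tx":0,"ty":0,"tz":0.2,"ax":0,"ay":0,"az":0},{"tx":0,"ty":0,"tz":0.1,"ax":0,"ay":0,"az":0},{"tx":0,"ty":0,"tz":0,"ax":0,"ay":0,"az":0}]' ; python3 -m crank '[{"tx":0,"ty":0,"tz":0,"ax":0,"ay":0,"az":0},{"tx":0,"ty":0,"tz":0,"ax":0,"ay":0,"az":0},{"tx":0,"ty":0,"tz":0,"ax":0,"ay":0,"az":0},{"tx":0,"ty":0,"tz":0,"ax":0,"ay":0,"az":0},{"tx":0,"ty":0,"tz":0,"ax":0,"ay":0,"az":0},{"tx":0,"ty":0,"tz":0,"ax":0,"ay":0,"az":0}]' -1; python3 - <<'E'
from h import *
p=imaging.snapshot('side')
for d in nets.landmark_of(p,'carrier_bar'):print(d['confidence'],w(p,d['location'],.069))
crop(p,'c6.png',200,150,360,270,5)
E
```

```text
time: 9.8
position: [0.455, -0.0014, 0.1287]
eef_rot: [[1.0, -0.0, -0.0], [-0.0, -1.0, 0.0], [-0.0, -0.0, -1.0]]
ft_force: [0.7, -0.9, -4.6]
finger_gap: 0.147
gripper_force: 59.2
time: 10.4
position: [0.4552, -0.0014, 0.129]
eef_rot: [[1.0, -0.0, 0.0], [-0.0, -1.0, -0.0], [0.0, 0.0, -1.0]]
ft_force: [-0.2, 0.1, 0.1]
finger_gap: 0.999
gripper_force: 0.0
0.68 [0.44925632 0.01200084 0.069     ]
```

```bash
python3 -m crank '[{"tx":0,"ty":0,"tz":-3,"ax":0,"ay":0,"az":0},{"tx":0,"ty":0,"tz":-4,"ax":0,"ay":0,"az":0},{"tx":0,"ty":2,"tz":-4,"ax":0,"ay":0,"az":0},{"tx":0.2,"ty":4,"tz":-2,"ax":0,"ay":0,"az":0},{"tx":0.5,"ty":4,"tz":0,"ax":0,"ay":0,"az":0},{"tx":0.5,"ty":4,"tz":0,"ax":0,"ay":0,"az":0},{"tx":0.5,"ty":4,"tz":0,"ax":0,"ay":0,"az":0},{"tx":0.5,"ty":4,"tz":0,"ax":0,"ay":0,"az":0},{"tx":0,"ty":4,"tz":0,"ax":0,"ay":0,"az":0},{"tx":0,"ty":3.2,"tz":0,"ax":0,"ay":0,"az":0}]' >/dev/null; python3 -m crank '[{"tx":0,"ty":0,"tz":0,"ax":0,"ay":0,"az":0.115},{"tx":0,"ty":0,"tz":0,"ax":0,"ay":0,"az":0.115},{"tx":0,"ty":0,"tz":0,"ax":0,"ay":0,"az":0.115},{"tx":0,"ty":0,"tz":0,"ax":0,"ay":0,"az":0}]'; python3 - <<'E'
from h import *
p=imaging.snapshot('top');crop(p,'c7.png',230,140,410,270,4)
for d in nets.landmark_of(p,'carrier_bar'):print('bar',d['confidence'],w(p,d['location'],.069))
for d in nets.landmark_of(p,'cap_wing'):print('wing',d['confidence'],w(p,d['location'],.124))
delta((.477,-.294,.178),-1.916)
c=cv2.cvtColor(p['frame'],cv2.COLOR_BGR2HSV); m=cv2.inRange(c,(0,90,60),(12,255,255))
n,l,s,ce=cv2.connectedComponentsWithStats(m)
for i in range(1,n):
    if s[i,4]>15 and 230<ce[i][0]<320: print('stop',s[i,4],w(p,ce[i],.038).round(3))
q=imaging.snapshot('side');crop(q,'c8.png',220,100,420,250,4)
for d in nets.landmark_of(q,'cap_wing'):print('wing s',d['confidence'],w(q,d['location'],.124))
E
```

```text
time: 11.9
position: [0.4769, -0.2935, 0.2586]
eef_rot: [[0.941, -0.338, -0.0], [-0.338, -0.941, 0.0], [-0.001, -0.0, -1.0]]
ft_force: [-0.2, 0.2, 0.7]
finger_gap: 0.999
gripper_force: 0.0
bar 0.85 [0.44817567 0.00809142 0.069     ]
wing 0.59 [ 0.27190535 -0.44502055  0.124     ]
wing 0.58 [ 0.20688884 -0.3164623   0.124     ]
t 12.05 pos [ 0.477  -0.2933  0.2588] shift cm [0.02 0.07 8.08] gap 0.998 f [-0.3  0.  -0.1] gf 0.0
 tilt ax/ay (tool rotvec to vertical) [-0.      0.0001  0.    ] tooly yaw -1.9138
 az 0.0022 (or -3.1394 ) q6 1.2667297152650536
stop 52 [0.495 0.034 0.038]
stop 53 [ 0.494 -0.04   0.038]
stop 51 [ 0.415 -0.037  0.038]
stop 51 [0.409 0.035 0.038]
wing s 0.68 [ 0.24855184 -0.42060521  0.124     ]
wing s 0.59 [ 0.17087063 -0.26877052  0.124     ]
wing s 0.43 [ 0.48503233 -0.29537768  0.124     ]
```

View pics/c7.png

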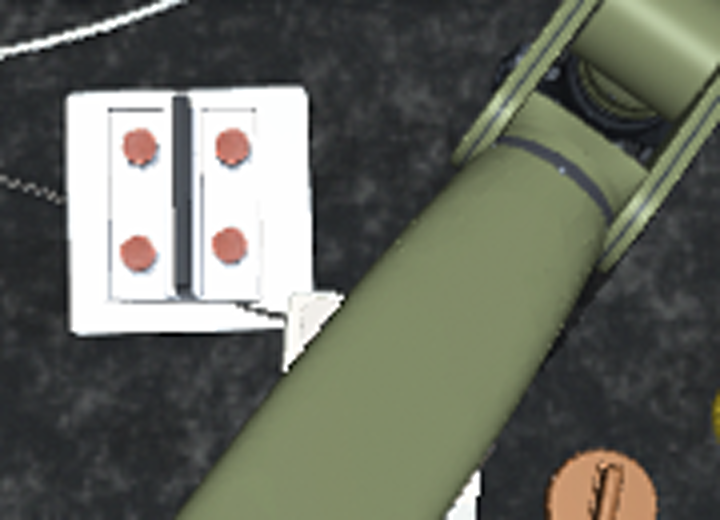

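View pics/c8.png

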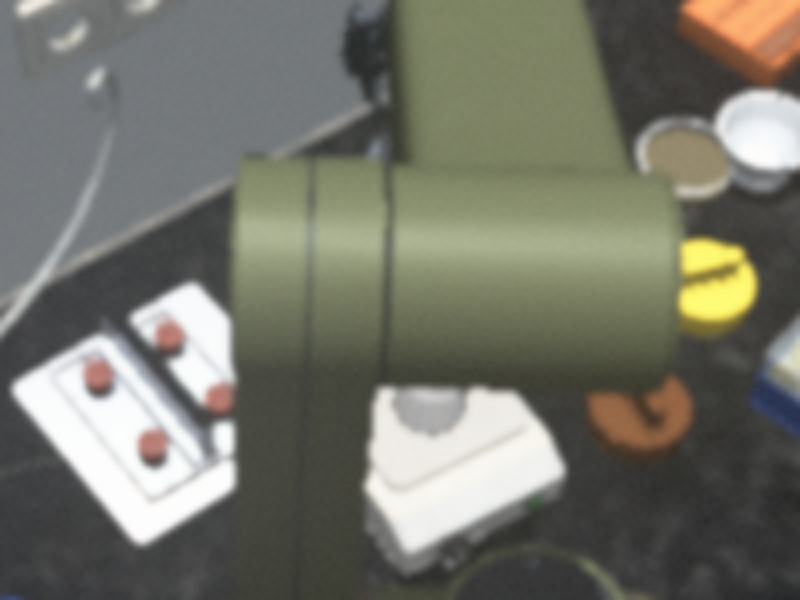

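The top view shows the carrier at (185,203) in the crop, centred on the plate (189,211) to within a few mm, with its sides parallel and all four stoppers standing in it. The arm hides the jar from both cameras, so I'll use the earlier measurement.

```bash
python3 -m crank '[{"tx":0,"ty":0,"tz":2.5,"ax":0,"ay":0,"az":0},{"tx":0,"ty":0,"tz":2.5,"ax":0,"ay":0,"az":0},{"tx":0,"ty":0,"tz":1.8,"ax":0,"ay":0,"az":0},{"tx":0,"ty":0,"tz":0.9,"ax":0,"ay":0,"az":0},{"tx":0,"ty":0,"tz":0,"ax":0,"ay":0,"az":0}]' ; python3 -m crank '[{"tx":0,"ty":0,"tz":0,"ax":0,"ay":0,"az":0},{"tx":0,"ty":0,"tz":0,"ax":0,"ay":0,"az":0},{"tx":0,"ty":0,"tz":0,"ax":0,"ay":0,"az":0},{"tx":0,"ty":0,"tz":0,"ax":0,"ay":0,"az":0},{"tx":0,"ty":0,"tz":0,"ax":0,"ay":0,"az":0},{"tx":0,"ty":0,"tz":0,"ax":0,"ay":0,"az":0},{"tx":0,"ty":0,"tz":0,"ax":0,"ay":0,"az":0},{"tx":0,"ty":0,"tz":0,"ax":0,"ay":0,"az":0}]' 1; python3 - <<'E'
from h import *
p=imaging.snapshot('top');T=p
print(w(p,(371,175),.124),w(p,(371.8,176),.106)); s,R=st(); print(s['ft_force'],s['moment'])
E
```

```text
time: 12.65
position: [0.4764, -0.2929, 0.1804]
eef_rot: [[0.941, -0.338, -0.002], [-0.338, -0.941, 0.002], [-0.003, -0.001, -1.0]]
ft_force: [0.2, 0.8, -0.0]
finger_gap: 0.998
gripper_force: 0.0
time: 13.45
position: [0.4772, -0.2938, 0.1827]
eef_rot: [[0.941, -0.338, 0.001], [-0.338, -0.941, -0.001], [0.001, 0.001, -1.0]]
ft_force: [-1.8, 0.0, 4.8]
finger_gap: 0.155
gripper_force: 60.0
[ 0.47875989 -0.2918501   0.124     ] [ 0.47921992 -0.29726386  0.106     ]
[-2.12217458 -0.89969167  5.3242571 ] [-0.18781779  0.3637356  -0.00737936]
```

```bash
python3 -m crank '[{"tx":0,"ty":0,"tz":0.3,"ax":0,"ay":0,"az":0},{"tx":0,"ty":0,"tz":0.3,"ax":0,"ay":0,"az":0},{"tx":0,"ty":0,"tz":0.2,"ax":0,"ay":0,"az":0},{"tx":0,"ty":0,"tz":0,"ax":0,"ay":0,"az":0},{"tx":0,"ty":0,"tz":0,"ax":0,"ay":0,"az":0}]'
```

```text
time: 14.0
position: [0.4774, -0.2939, 0.1757]
eef_rot: [[0.941, -0.338, 0.0], [-0.338, -0.941, -0.001], [0.001, 0.001, -1.0]]
ft_force: [-3.4, 1.3, 11.6]
finger_gap: 0.152
gripper_force: 60.8
```

```bash
python3 -m crank '[{"tx":0,"ty":0,"tz":0.12,"ax":0,"ay":0,"az":0},{"tx":0,"ty":0,"tz":0,"ax":0,"ay":0,"az":0},{"tx":0,"ty":0,"tz":0,"ax":0,"ay":0,"az":-0.05},{"tx":0,"ty":0,"tz":0,"ax":0,"ay":0,"az":-0.05},{"tx":0,"ty":0,"tz":0,"ax":0,"ay":0,"az":-0.05},{"tx":0,"ty":0,"tz":0,"ax":0,"ay":0,"az":0}]'; python3 - <<'E'
from h import *
s,R=st();print(s['position'],s['ft_force'],s['moment'],np.arctan2(R[1,1],R[0,1]))
E
```

```text
time: 14.6
position: [0.4781, -0.2941, 0.1752]
eef_rot: [[0.981, -0.194, 0.003], [-0.194, -0.981, -0.002], [0.003, 0.001, -1.0]]
ft_force: [-2.4, 1.3, 10.7]
finger_gap: 0.152
gripper_force: 60.9
[ 0.47805258 -0.29407488  0.17518789] [-2.36244186  1.33833736 10.71392113] [ 0.10898696  0.46582744 -0.05417933] -1.7658419303893338
```

```bash
python3 -m crank '[{"tx":0,"ty":0,"tz":0.05,"ax":0,"ay":0,"az":-0.05},{"tx":0,"ty":0,"tz":0,"ax":0,"ay":0,"az":-0.05},{"tx":0,"ty":0,"tz":0,"ax":0,"ay":0,"az":-0.05},{"tx":0,"ty":0,"tz":0,"ax":0,"ay":0,"az":-0.05},{"tx":0,"ty":0,"tz":0,"ax":0,"ay":0,"az":0}]'; python3 - <<'E'
from h import *
s,R=st();print(s['position'],s['ft_force'],s['moment'],np.arctan2(R[1,1],R[0,1]))
E
```

```text
time: 15.1
position: [0.4775, -0.2942, 0.1745]
eef_rot: [[1.0, 0.005, 0.001], [0.005, -1.0, -0.002], [0.001, 0.002, -1.0]]
ft_force: [-4.9, -0.6, 12.2]
finger_gap: 0.154
gripper_force: 38.6
[ 0.47753328 -0.29423795  0.17454643] [-4.94629739 -0.57485587 12.16213575] [-0.03739645  0.76942312  0.01033006] -1.5653398069567963
```

```bash
python3 -m crank '[{"tx":0,"ty":0,"tz":0,"ax":0,"ay":0,"az":0},{"tx":0,"ty":0,"tz":0,"ax":0,"ay":0,"az":0},{"tx":0,"ty":0,"tz":0,"ax":0,"ay":0,"az":0},{"tx":0,"ty":0,"tz":0,"ax":0,"ay":0,"az":0},{"tx":0,"ty":0,"tz":0,"ax":0,"ay":0,"az":0}]'; python3 - <<'E'
from h import *
s,R=st();print(s['position'],s['ft_force'],s['moment'],np.arctan2(R[1,1],R[0,1]))
E
```

```text
time: 15.6
position: [0.4775, -0.2942, 0.1745]
eef_rot: [[1.0, 0.005, 0.001], [0.005, -1.0, -0.002], [0.001, 0.002, -1.0]]
ft_force: [-4.4, -0.2, 10.9]
finger_gap: 0.149
gripper_force: 64.0
[ 0.47750716 -0.29422717  0.17447354] [-4.37990903 -0.17386223 10.86021158] [-0.00918524  0.78077314 -0.00625843] -1.566074546560666
```

```bash
python3 -m crank '[{"tx":0,"ty":0,"tz":0.1,"ax":0,"ay":0,"az":0},{"tx":0,"ty":0,"tz":0,"ax":0,"ay":0,"az":-0.07},{"tx":0,"ty":0,"tz":0,"ax":0,"ay":0,"az":-0.07},{"tx":0,"ty":0,"tz":0,"ax":0,"ay":0,"az":-0.07},{"tx":0,"ty":0,"tz":0,"ax":0,"ay":0,"az":-0.07},{"tx":0,"ty":0,"tz":0,"ax":0,"ay":0,"az":-0.07},{"tx":0,"ty":0,"tz":0,"ax":0,"ay":0,"az":-0.07},{"tx":0,"ty":0,"tz":0,"ax":0,"ay":0,"az":0}]'; python3 - <<'E'
from h import *
s,R=st();print(s['position'],s['ft_force'],s['moment'],np.arctan2(R[1,1],R[0,1]))
E
```

```text
time: 16.4
position: [0.4775, -0.2961, 0.1743]
eef_rot: [[0.911, 0.413, 0.002], [0.413, -0.911, -0.007], [-0.001, 0.007, -1.0]]
ft_force: [-5.6, -7.3, 11.5]
finger_gap: 0.154
gripper_force: 64.1
[ 0.47746337 -0.2961126   0.17427073] [-5.59095068 -7.26652253 11.48541345] [-1.01899452  1.01778001 -0.01141596] -1.1452020273340537
```

```bash
python3 -m crank '[{"tx":-0.1,"ty":0.1,"tz":0.02,"ax":0,"ay":0,"az":0},{"tx":-0.1,"ty":0.1,"tz":0.02,"ax":0,"ay":0,"az":0},{"tx":0,"ty":0,"tz":0,"ax":0,"ay":0,"az":0}]'; python3 - <<'E'
from h import *
s,R=st();print(s['position'],s['ft_force'],s['moment'],np.arctan2(R[1,1],R[0,1]))
E
```

```text
time: 16.7
position: [0.4772, -0.2968, 0.1742]
eef_rot: [[0.911, 0.412, 0.003], [0.412, -0.911, -0.001], [0.002, 0.002, -1.0]]
ft_force: [-4.8, 1.8, 14.7]
finger_gap: 0.15
gripper_force: 64.7
[ 0.47723636 -0.29678856  0.17416814] [-4.78668033  1.76989703 14.70685661] [ 0.4703705   0.59182349 -0.0259742 ] -1.1466276468291212
```

```bash
python3 -m crank '[{"tx":-0.1,"ty":-0.04,"tz":-0.05,"ax":0,"ay":0,"az":-0.07},{"tx":0,"ty":0.03,"tz":0,"ax":0,"ay":0,"az":-0.07},{"tx":0,"ty":0.03,"tz":0,"ax":0,"ay":0,"az":-0.07},{"tx":0,"ty":0.03,"tz":0,"ax":0,"ay":0,"az":-0.07},{"tx":0,"ty":0,"tz":0,"ax":0,"ay":0,"az":0}]'; python3 - <<'E'
from h import *
s,R=st();print(s['position'],s['ft_force'],s['moment'],np.arctan2(R[1,1],R[0,1]))
E
```

```text
time: 17.2
position: [0.4769, -0.2981, 0.1744]
eef_rot: [[0.761, 0.648, 0.004], [0.648, -0.761, -0.003], [0.001, 0.005, -1.0]]
ft_force: [-1.2, -1.0, 12.2]
finger_gap: 0.149
gripper_force: 64.2
[ 0.47694826 -0.2980614   0.17441925] [-1.24447629 -0.95150004 12.15332611] [0.03470097 0.2110286  0.04193415] -0.8653925504458891
```

```bash
python3 -m crank '[{"tx":0,"ty":0.03,"tz":0,"ax":0,"ay":0,"az":-0.07},{"tx":0,"ty":0.02,"tz":0,"ax":0,"ay":0,"az":-0.06},{"tx":0,"ty":0.02,"tz":0,"ax":0,"ay":0,"az":-0.04},{"tx":0,"ty":0,"tz":0,"ax":0,"ay":0,"az":0}]'; python3 - <<'E'
from h import *
s,R=st();print(s['position'],s['ft_force'],s['moment'],np.arctan2(R[1,1],R[0,1]))
E
```

```text
time: 17.6
position: [0.4774, -0.2985, 0.1744]
eef_rot: [[0.641, 0.767, 0.004], [0.767, -0.641, -0.003], [0.001, 0.005, -1.0]]
ft_force: [-1.1, -0.5, 11.3]
finger_gap: 0.149
gripper_force: 64.2
[ 0.47743616 -0.29854766  0.17442692] [-1.09745121 -0.49120116 11.33887465] [-0.00531758  0.31700498 -0.12603926] -0.6960927062276003
```

```bash
python3 -m crank '[{"tx":0,"ty":0,"tz":-0.5,"ax":0,"ay":0,"az":0},{"tx":0,"ty":0,"tz":-0.5,"ax":0,"ay":0,"az":0},{"tx":0,"ty":0,"tz":-0.5,"ax":0,"ay":0,"az":0},{"tx":0,"ty":0,"tz":-0.5,"ax":0,"ay":0,"az":0},{"tx":0,"ty":0,"tz":0,"ax":0,"ay":0,"az":0}]'; python3 - <<'E'
from h import *
s,R=st();print(s['position'],s['ft_force'],s['moment'],np.arctan2(R[1,1],R[0,1]))
E
```

```text
time: 18.1
position: [0.4767, -0.2982, 0.1919]
eef_rot: [[0.641, 0.767, 0.003], [0.767, -0.641, -0.003], [-0.0, 0.004, -1.0]]
ft_force: [2.5, -4.2, 1.4]
finger_gap: 0.148
gripper_force: 62.6
[ 0.47669555 -0.29824738  0.19190191] [ 2.47312246 -4.20519365  1.44071175] [-0.92152976 -0.58097304  0.0026537 ] -0.6961546916728204
```

```bash
python3 -m crank '[{"tx":0,"ty":0,"tz":-0.7,"ax":0,"ay":0,"az":0},{"tx":0,"ty":0,"tz":-0.7,"ax":0,"ay":0,"az":0},{"tx":0,"ty":0,"tz":-0.7,"ax":0,"ay":0,"az":0},{"tx":0,"ty":0,"tz":-1,"ax":0,"ay":0,"az":0},{"tx":0,"ty":0,"tz":-2,"ax":0,"ay":0,"az":0},{"tx":0,"ty":0,"tz":-2,"ax":0,"ay":0,"az":0},{"tx":0,"ty":0,"tz":-2,"ax":0,"ay":0,"az":0},{"tx":0,"ty":0,"tz":0,"ax":0,"ay":0,"az":0}]'; python3 - <<'E'
from h import *
p=imaging.snapshot('top');cv2.imwrite('pics/t9.png',p['frame'])
s,R=st();print(s['position'],s['ft_force'],s['moment'],np.arctan2(R[1,1],R[0,1]))
q=imaging.snapshot('side');cv2.imwrite('pics/s9.png',q['frame'])
for u in ((330,192),(345,215)):print(w(p,u,0),w(p,u,.1))
E
```

```text
time: 18.9
position: [0.4771, -0.2981, 0.2865]
eef_rot: [[0.641, 0.767, 0.005], [0.768, -0.641, -0.004], [0.0, 0.007, -1.0]]
ft_force: [0.3, -0.3, -0.9]
finger_gap: 0.154
gripper_force: 62.4
[ 0.47645748 -0.29764206  0.28429436] [-0.19368803  0.98269058 -0.5255815 ] [0.02668251 0.00870396 0.0216948 ] -0.6958678651405537
[ 0.44848212 -0.17809066  0.        ] [ 0.43165933 -0.16881956  0.1       ]
[ 0.37285046 -0.22497134  0.        ] [ 0.3603592  -0.21301532  0.1       ]
```

```bash
python3 -m crank '[{"tx":1.2,"ty":-0.7,"tz":0,"ax":0,"ay":0,"az":0},{"tx":2.5,"ty":-1.4,"tz":0,"ax":0,"ay":0,"az":0},{"tx":2.9,"ty":-1.6,"tz":0,"ax":0,"ay":0,"az":0},{"tx":2.9,"ty":-1.6,"tz":0,"ax":0,"ay":0,"az":0},{"tx":2,"ty":-1.2,"tz":1,"ax":0,"ay":0,"az":0},{"tx":0,"ty":0,"tz":3,"ax":0,"ay":0,"az":0},{"tx":0,"ty":0,"tz":4,"ax":0,"ay":0,"az":0},{"tx":0,"ty":0,"tz":4,"ax":0,"ay":0,"az":0},{"tx":0,"ty":0,"tz":3,"ax":0,"ay":0,"az":0},{"tx":0,"ty":0,"tz":2,"ax":0,"ay":0,"az":0}]' >/dev/null;python3 -m crank '[{"tx":0,"ty":0,"tz":0.3,"ax":0,"ay":0,"az":0},{"tx":0,"ty":0,"tz":0,"ax":0,"ay":0,"az":0}]'
```

```text
time: 20.2
position: [0.4989, -0.1665, 0.1081]
eef_rot: [[0.641, 0.768, -0.003], [0.768, -0.641, 0.001], [-0.001, -0.003, -1.0]]
ft_force: [-0.0, 0.3, -0.5]
finger_gap: 0.147
gripper_force: 62.3
```

View pics/t9.png

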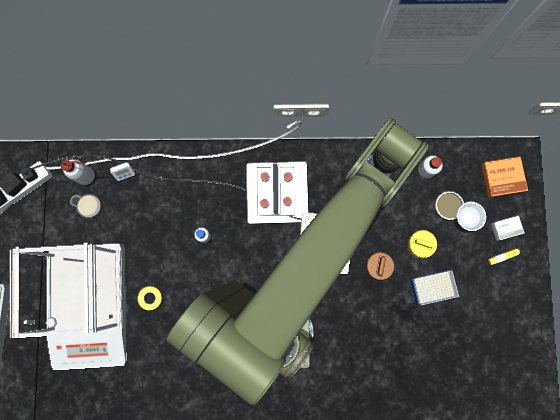

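The picture, taken before this move, shows the carrier still on the plate at (277,190) and the bystanders in place. I'll lower the cap until it touches the bench.

```bash
python3 -m crank '[{"tx":0,"ty":0,"tz":0.25,"ax":0,"ay":0,"az":0},{"tx":0,"ty":0,"tz":0.15,"ax":0,"ay":0,"az":0},{"tx":0,"ty":0,"tz":0.1,"ax":0,"ay":0,"az":0},{"tx":0,"ty":0,"tz":0,"ax":0,"ay":0,"az":0}]'
```

```text
time: 20.6
position: [0.5, -0.1676, 0.1049]
eef_rot: [[0.641, 0.767, 0.001], [0.767, -0.641, -0.0], [0.0, 0.001, -1.0]]
ft_force: [0.2, 0.3, -1.4]
finger_gap: 0.15
gripper_force: 62.3
```

```bash
python3 -m crank '[{"tx":0,"ty":0,"tz":0.15,"ax":0,"ay":0,"az":0},{"tx":0,"ty":0,"tz":0.1,"ax":0,"ay":0,"az":0},{"tx":0,"ty":0,"tz":0,"ax":0,"ay":0,"az":0}]';  python3 -m crank '[{"tx":0,"ty":0,"tz":0.1,"ax":0,"ay":0,"az":0},{"tx":0,"ty":0,"tz":0,"ax":0,"ay":0,"az":0}]'
```

```text
time: 20.9
position: [0.5003, -0.1678, 0.1037]
eef_rot: [[0.641, 0.767, 0.0], [0.767, -0.641, -0.0], [0.0, 0.0, -1.0]]
ft_force: [-5.5, 1.0, 9.0]
finger_gap: 0.152
gripper_force: 63.8
time: 21.1
position: [0.5004, -0.1678, 0.1037]
eef_rot: [[0.641, 0.767, -0.0], [0.767, -0.641, -0.0], [-0.0, 0.0, -1.0]]
ft_force: [-7.9, 2.5, 16.2]
finger_gap: 0.149
gripper_force: 64.7
```

```bash
python3 -m crank '[{"tx":0,"ty":0,"tz":-0.1,"ax":0,"ay":0,"az":0},{"tx":0,"ty":0,"tz":0,"ax":0,"ay":0,"az":0},{"tx":0,"ty":0,"tz":0,"ax":0,"ay":0,"az":0},{"tx":0,"ty":0,"tz":0,"ax":0,"ay":0,"az":0},{"tx":0,"ty":0,"tz":0,"ax":0,"ay":0,"az":0}]' -1;  python3 -m crank '[{"tx":0,"ty":0,"tz":-3,"ax":0,"ay":0,"az":0},{"tx":0,"ty":0,"tz":-4,"ax":0,"ay":0,"az":0},{"tx":0,"ty":0,"tz":-4,"ax":0,"ay":0,"az":-0.139},{"tx":0,"ty":0,"tz":-3,"ax":0,"ay":0,"az":-0.139},{"tx":0,"ty":0,"tz":0,"ax":0,"ay":0,"az":-0.139},{"tx":0,"ty":0,"tz":0,"ax":0,"ay":0,"az":-0.139},{"tx":0,"ty":0,"tz":0,"ax":0,"ay":0,"az":-0.14}]' 0; cat >> h.py <<'E'
def stops(p,z=.038):
    c=cv2.cvtColor(p['frame'],cv2.COLOR_BGR2HSV); m=cv2.inRange(c,(0,90,60),(12,255,255))
    n,l,s,ce=cv2.connectedComponentsWithStats(m)
    for i in range(1,n):
        if s[i,4]>12:
            X=w(p,ce[i],z)
            if .33<X[0]<.56 and -.13<X[1]<.11: print('stop',s[i,4],X.round(4))
    for d in nets.landmark_of(p,'carrier_bar')[:1]:print('bar',d['confidence'],w(p,d['location'],.069).round(3))
E
python3 - <<'E'
from h import *
p=imaging.snapshot('top');stops(p);cv2.imwrite('pics/t10.png',p['frame']);p=imaging.snapshot('side');stops(p,.030)
delta((.494,-.040,.25),0)
E
```

```text
time: 21.6
position: [0.4996, -0.1674, 0.1015]
eef_rot: [[0.641, 0.767, -0.0], [0.767, -0.641, 0.0], [-0.0, -0.001, -1.0]]
ft_force: [0.7, -0.0, 0.1]
finger_gap: 0.979
gripper_force: 0.0
time: 22.3
position: [0.4998, -0.1674, 0.2421]
eef_rot: [[-0.006, 1.0, 0.001], [1.0, 0.006, -0.0], [-0.0, 0.001, -1.0]]
ft_force: [0.4, -0.8, -0.6]
finger_gap: 0.5
gripper_force: 0.0
stop 53 [0.4953 0.0336 0.038 ]
stop 53 [ 0.4939 -0.0401  0.038 ]
stop 45 [ 0.4161 -0.0359  0.038 ]
stop 51 [0.4094 0.0353 0.038 ]
bar 0.79 [ 0.451 -0.008  0.069]
stop 17 [ 0.4956 -0.0408  0.03  ]
stop 14 [0.4964 0.0308 0.03  ]
stop 17 [ 0.4152 -0.0391  0.03  ]
bar 0.83 [ 0.45  -0.     0.069]
t 22.5 pos [ 0.4997 -0.1674  0.2415] shift cm [12.74 -0.6  -0.85] gap 0.502 f [-0.1  0.2  0.4] gf 0.0
 tilt ax/ay (tool rotvec to vertical) [-0.0004 -0.0002  0.    ] tooly yaw -0.0029
 az -0.0029 (or 3.1387 ) q6 -0.4222531693749296
```

```bash
python3 -m crank '[{"tx":2,"ty":-0.5,"tz":0,"ax":0,"ay":0,"az":0},{"tx":4,"ty":0,"tz":0,"ax":0,"ay":0,"az":0},{"tx":4,"ty":0,"tz":0,"ax":0,"ay":0,"az":0},{"tx":2.7,"ty":0,"tz":1,"ax":0,"ay":0,"az":0},{"tx":0,"ty":0,"tz":3,"ax":0,"ay":0,"az":0},{"tx":0,"ty":0,"tz":4,"ax":0,"ay":0,"az":0},{"tx":0,"ty":0,"tz":3.5,"ax":0,"ay":0,"az":0},{"tx":0,"ty":0,"tz":2,"ax":0,"ay":0,"az":0},{"tx":0,"ty":0,"tz":1.4,"ax":0,"ay":0,"az":0},{"tx":0,"ty":0,"tz":0,"ax":0,"ay":0,"az":0}]'; python3 -m crank '[{"tx":0,"ty":0,"tz":0,"ax":0,"ay":0,"az":0},{"tx":0,"ty":0,"tz":0,"ax":0,"ay":0,"az":0},{"tx":0,"ty":0,"tz":0,"ax":0,"ay":0,"az":0},{"tx":0,"ty":0,"tz":0,"ax":0,"ay":0,"az":0}]' 1
```

```text
time: 23.5
position: [0.4935, -0.0402, 0.0907]
eef_rot: [[0.001, 1.0, -0.004], [1.0, -0.001, 0.001], [0.001, -0.004, -1.0]]
ft_force: [-1.0, 0.0, 0.4]
finger_gap: 0.503
gripper_force: 0.0
time: 23.9
position: [0.4955, -0.0406, 0.0939]
eef_rot: [[0.0, 1.0, 0.002], [1.0, -0.0, -0.0], [-0.0, 0.002, -1.0]]
ft_force: [1.1, -0.6, 2.2]
finger_gap: 0.309
gripper_force: 59.1
```

```bash
python3 -m crank '[{"tx":0,"ty":0,"tz":-1,"ax":0,"ay":0,"az":0},{"tx":0,"ty":0,"tz":-3,"ax":0,"ay":0,"az":0},{"tx":0,"ty":0,"tz":-4,"ax":0,"ay":0,"az":0},{"tx":-2,"ty":0,"tz":-4,"ax":0,"ay":0,"az":0},{"tx":-3.5,"ty":-0.5,"tz":-2,"ax":0,"ay":0,"az":0},{"tx":-4,"ty":-0.5,"tz":0,"ax":0,"ay":0,"az":0},{"tx":-4,"ty":-0.5,"tz":0,"ax":0,"ay":0,"az":0},{"tx":-4,"ty":0,"tz":0,"ax":0,"ay":0,"az":0},{"tx":-4,"ty":0,"tz":0,"ax":0,"ay":0,"az":0},{"tx":-3,"ty":0,"tz":0,"ax":0,"ay":0,"az":0}]' >/dev/null; python3 -m crank '[{"tx":-0.9,"ty":0,"tz":0,"ax":0,"ay":0,"az":0},{"tx":0,"ty":0,"tz":2,"ax":0,"ay":0,"az":0},{"tx":0,"ty":0,"tz":2,"ax":0,"ay":0,"az":0},{"tx":0,"ty":0,"tz":1,"ax":0,"ay":0,"az":0},{"tx":0,"ty":0,"tz":0,"ax":0,"ay":0,"az":0}]'; python3 - <<'E'
from h import *
delta((.480,-.295,.176),0)
E
```

```text
time: 25.4
position: [0.479, -0.2931, 0.1812]
eef_rot: [[-0.001, 1.0, -0.003], [1.0, 0.001, 0.002], [0.002, -0.003, -1.0]]
ft_force: [0.0, 0.2, 0.1]
finger_gap: 0.312
gripper_force: 59.1
t 25.4 pos [ 0.479  -0.2931  0.1812] shift cm [-0.19  0.1   0.51] gap 0.312 f [0.  0.2 0.1] gf 59.078237414360046
 tilt ax/ay (tool rotvec to vertical) [-0.0028 -0.0024  0.    ] tooly yaw 0.0007
 az 0.0007 (or -3.1409 ) q6 -0.6455708998022834
```

```bash
python3 -m crank '[{"tx":-0.15,"ty":0.1,"tz":0.4,"ax":0,"ay":0,"az":0},{"tx":0,"ty":0,"tz":0.4,"ax":0,"ay":0,"az":0},{"tx":0,"ty":0,"tz":0,"ax":0,"ay":0,"az":0}]'; python3 -m crank '[{"tx":0,"ty":0,"tz":0,"ax":0,"ay":0,"az":0},{"tx":0,"ty":0,"tz":0,"ax":0,"ay":0,"az":0},{"tx":0,"ty":0,"tz":0,"ax":0,"ay":0,"az":0},{"tx":0,"ty":0,"tz":0,"ax":0,"ay":0,"az":0}]' 0;  python3 -m crank '[{"tx":1,"ty":0,"tz":-4,"ax":0,"ay":0,"az":0},{"tx":3,"ty":0,"tz":-3,"ax":0,"ay":0,"az":0},{"tx":4,"ty":0,"tz":0,"ax":0,"ay":0,"az":0},{"tx":4,"ty":0,"tz":0,"ax":0,"ay":0,"az":0},{"tx":4,"ty":0,"tz":0,"ax":0,"ay":0,"az":0}]';python3 - <<'E'
from h import *
p=imaging.snapshot('top');stops(p);crop(p,'c11.png',300,130,460,250,5)
delta((.415,-.037,.092),0)
E
```

```text
time: 25.7
position: [0.4809, -0.2958, 0.175]
eef_rot: [[-0.0, 1.0, 0.0], [1.0, 0.0, -0.0], [-0.0, 0.0, -1.0]]
ft_force: [-1.0, -0.6, 0.4]
finger_gap: 0.31
gripper_force: 59.1
time: 26.1
position: [0.4808, -0.296, 0.175]
eef_rot: [[0.0, 1.0, 0.0], [1.0, -0.0, -0.0], [-0.0, 0.0, -1.0]]
ft_force: [-0.5, -0.2, -0.4]
finger_gap: 0.501
gripper_force: 0.0
time: 26.6
position: [0.4807, -0.1347, 0.2454]
eef_rot: [[0.001, 1.0, 0.001], [1.0, -0.001, -0.0], [-0.0, 0.001, -1.0]]
ft_force: [0.1, -0.7, 0.5]
finger_gap: 0.503
gripper_force: 0.0
stop 53 [0.4953 0.0336 0.038 ]
stop 19 [ 0.4188 -0.0311  0.038 ]
stop 51 [0.4094 0.0353 0.038 ]
bar 0.65 [0.454 0.007 0.069]
t 26.7 pos [ 0.4804 -0.1325  0.2448] shift cm [ 9.56 -6.5  15.29] gap 0.497 f [ 0.7 -0.1  0.3] gf 0.0
 tilt ax/ay (tool rotvec to vertical) [ 0.0002 -0.0012  0.    ] tooly yaw 0.0044
 az 0.0044 (or -3.1372 ) q6 -0.3820320291910541
```

View pics/c11.png

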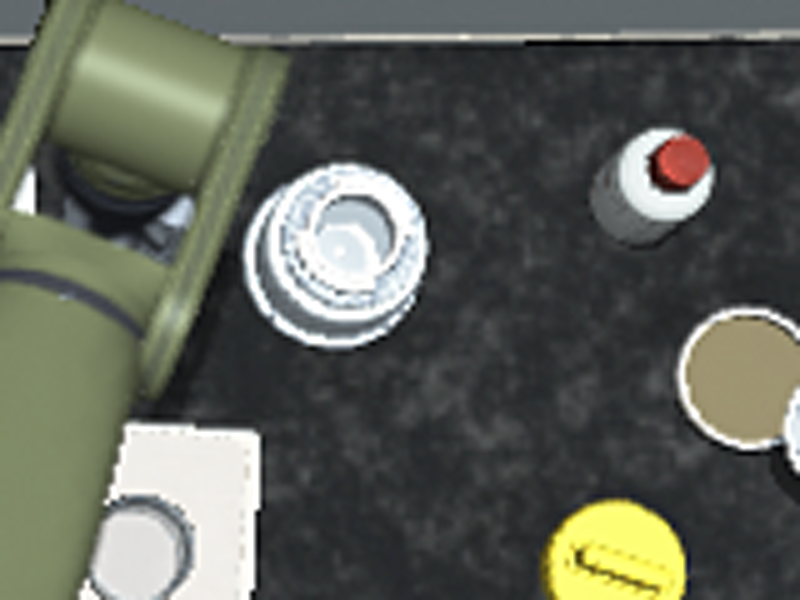

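The jar is open at (350,235) in the crop. Nothing is sitting on its neck, so the stopper fell in. Next is the stopper at (0.416, -0.036).

```bash
python3 -m crank '[{"tx":3,"ty":-2,"tz":0,"ax":0,"ay":0,"az":0},{"tx":3.6,"ty":-2.4,"tz":0,"ax":0,"ay":0,"az":0},{"tx":3,"ty":-2,"tz":1,"ax":0,"ay":0,"az":0},{"tx":0,"ty":0,"tz":3,"ax":0,"ay":0,"az":0},{"tx":0,"ty":0,"tz":4,"ax":0,"ay":0,"az":0},{"tx":0,"ty":0,"tz":4,"ax":0,"ay":0,"az":0},{"tx":0,"ty":0,"tz":2,"ax":0,"ay":0,"az":0},{"tx":0,"ty":0,"tz":1.1,"ax":0,"ay":0,"az":0},{"tx":0,"ty":0,"tz":0,"ax":0,"ay":0,"az":0}]' 0; python3 -m crank '[{"tx":0,"ty":0,"tz":0,"ax":0,"ay":0,"az":0},{"tx":0,"ty":0,"tz":0,"ax":0,"ay":0,"az":0},{"tx":0,"ty":0,"tz":0,"ax":0,"ay":0,"az":0},{"tx":0,"ty":0,"tz":0,"ax":0,"ay":0,"az":0}]' 1; python3 - <<'E'
from h import *
p=imaging.snapshot('side');print(w(p,(0,0),0)[:0]);stops(p)
print(w(imaging.snapshot('top'),(370,176.6),.092)); delta((.480,-.295,.25),0)
E
```

```text
time: 27.6
position: [0.416, -0.0401, 0.0926]
eef_rot: [[0.0, 1.0, -0.003], [1.0, -0.0, 0.001], [0.001, -0.003, -1.0]]
ft_force: [0.1, -0.4, 0.3]
finger_gap: 0.499
gripper_force: 0.0
time: 28.0
position: [0.4179, -0.0402, 0.0953]
eef_rot: [[-0.0, 1.0, 0.003], [1.0, 0.0, -0.001], [-0.001, 0.003, -1.0]]
ft_force: [-0.4, -0.5, 4.2]
finger_gap: 0.305
gripper_force: 59.3
[]
stop 16 [0.4914 0.0344 0.038 ]
bar 0.94 [0.453 0.008 0.069]
[ 0.48015132 -0.29404649  0.092     ]
t 28.15 pos [ 0.4179 -0.0402  0.0953] shift cm [-25.49   6.25 -15.44] gap 0.311 f [-2.   0.2  5.6] gf 59.4499808549881
 tilt ax/ay (tool rotvec to vertical) [ 0.0028  0.0008 -0.    ] tooly yaw 0.0001
 az 0.0001 (or -3.1415 ) q6 -0.22386782788692106
```

Gripped. Carrying it to the jar.

```bash
python3 -m crank '[{"tx":0,"ty":0,"tz":-1,"ax":0,"ay":0,"az":0},{"tx":0,"ty":0,"tz":-3,"ax":0,"ay":0,"az":0},{"tx":0,"ty":0,"tz":-4,"ax":0,"ay":0,"az":0},{"tx":-2,"ty":0,"tz":-4,"ax":0,"ay":0,"az":0},{"tx":-3.5,"ty":1,"tz":-2,"ax":0,"ay":0,"az":0},{"tx":-4,"ty":1,"tz":0,"ax":0,"ay":0,"az":0},{"tx":-4,"ty":1.2,"tz":0,"ax":0,"ay":0,"az":0},{"tx":-4,"ty":1,"tz":0,"ax":0,"ay":0,"az":0},{"tx":-4,"ty":1,"tz":0,"ax":0,"ay":0,"az":0},{"tx":-3,"ty":1,"tz":0,"ax":0,"ay":0,"az":0}]' >/dev/null; python3 -m crank '[{"tx":-1,"ty":0,"tz":1,"ax":0,"ay":0,"az":0},{"tx":0,"ty":0,"tz":2,"ax":0,"ay":0,"az":0},{"tx":0,"ty":0,"tz":2,"ax":0,"ay":0,"az":0},{"tx":0,"ty":0,"tz":0.5,"ax":0,"ay":0,"az":0},{"tx":0,"ty":0,"tz":0,"ax":0,"ay":0,"az":0}]'; python3 - <<'E'
from h import *
delta((.480,-.295,.176),0)
E
```

```text
time: 29.65
position: [0.4778, -0.2937, 0.1774]
eef_rot: [[-0.001, 1.0, -0.003], [1.0, 0.001, 0.002], [0.002, -0.003, -1.0]]
ft_force: [0.5, 0.7, -0.2]
finger_gap: 0.308
gripper_force: 59.1
t 29.65 pos [ 0.4778 -0.2937  0.1774] shift cm [-0.13  0.22  0.14] gap 0.308 f [ 0.5  0.7 -0.2] gf 59.10478055477142
 tilt ax/ay (tool rotvec to vertical) [-0.0026 -0.0022  0.    ] tooly yaw 0.0005
 az 0.0005 (or -3.1411 ) q6 -0.6474803280383395
```

```bash
python3 -m crank '[{"tx":-0.1,"ty":0.15,"tz":0.2,"ax":0,"ay":0,"az":0},{"tx":0,"ty":0,"tz":0.1,"ax":0,"ay":0,"az":0},{"tx":0,"ty":0,"tz":0,"ax":0,"ay":0,"az":0}]'; python3 -m crank '[{"tx":0,"ty":0,"tz":0,"ax":0,"ay":0,"az":0},{"tx":0,"ty":0,"tz":0,"ax":0,"ay":0,"az":0},{"tx":0,"ty":0,"tz":0,"ax":0,"ay":0,"az":0},{"tx":0,"ty":0,"tz":0,"ax":0,"ay":0,"az":0}]' 0;  python3 -m crank '[{"tx":1,"ty":0,"tz":-4,"ax":0,"ay":0,"az":0},{"tx":3,"ty":0,"tz":-3,"ax":0,"ay":0,"az":0},{"tx":4,"ty":0,"tz":0,"ax":0,"ay":0,"az":0},{"tx":4,"ty":0,"tz":0,"ax":0,"ay":0,"az":0},{"tx":4,"ty":0,"tz":0,"ax":0,"ay":0,"az":0},{"tx":4,"ty":0,"tz":0,"ax":0,"ay":0,"az":0},{"tx":4,"ty":0,"tz":0,"ax":0,"ay":0,"az":0},{"tx":4,"ty":0.5,"tz":0,"ax":0,"ay":0,"az":0},{"tx":3,"ty":0.5,"tz":0,"ax":0,"ay":0,"az":0},{"tx":1.9,"ty":0.4,"tz":0,"ax":0,"ay":0,"az":0}]';python3 - <<'E'
from h import *
p=imaging.snapshot('side');stops(p,.03);p=imaging.snapshot('top');stops(p)
delta((.495,.034,.092),0)
E
```

```text
time: 29.95
position: [0.4807, -0.296, 0.1767]
eef_rot: [[-0.0, 1.0, 0.001], [1.0, 0.0, -0.001], [-0.001, 0.001, -1.0]]
ft_force: [-0.0, -0.4, 0.1]
finger_gap: 0.31
gripper_force: 59.1
time: 30.35
position: [0.4803, -0.2959, 0.1759]
eef_rot: [[-0.0, 1.0, 0.0], [1.0, 0.0, -0.0], [-0.0, 0.0, -1.0]]
ft_force: [-0.1, 0.7, -0.7]
finger_gap: 0.502
gripper_force: 0.0
time: 31.35
position: [0.4942, 0.0352, 0.246]
eef_rot: [[-0.002, 1.0, 0.0], [1.0, 0.002, 0.0], [0.0, 0.0, -1.0]]
ft_force: [0.0, -0.2, -0.2]
finger_gap: 0.501
gripper_force: 0.0
bar 0.19 [0.427 0.018 0.069]
bar 0.7 [0.454 0.005 0.069]
t 31.55 pos [0.4942 0.0331 0.2457] shift cm [ 0.1   0.09 15.37] gap 0.499 f [ 0.5  0.3 -0.7] gf 0.0
 tilt ax/ay (tool rotvec to vertical) [-0.0002  0.0005  0.    ] tooly yaw 0.001
 az 0.001 (or -3.1406 ) q6 -0.04219731480104563
```

```bash
python3 -m crank '[{"tx":0.1,"ty":0.1,"tz":2,"ax":0,"ay":0,"az":0},{"tx":0,"ty":0,"tz":4,"ax":0,"ay":0,"az":0},{"tx":0,"ty":0,"tz":4,"ax":0,"ay":0,"az":0},{"tx":0,"ty":0,"tz":3,"ax":0,"ay":0,"az":0},{"tx":0,"ty":0,"tz":1.5,"ax":0,"ay":0,"az":0},{"tx":0,"ty":0,"tz":0.8,"ax":0,"ay":0,"az":0},{"tx":0,"ty":0,"tz":0,"ax":0,"ay":0,"az":0}]'; python3 -m crank '[{"tx":0,"ty":0,"tz":0,"ax":0,"ay":0,"az":0},{"tx":0,"ty":0,"tz":0,"ax":0,"ay":0,"az":0},{"tx":0,"ty":0,"tz":0,"ax":0,"ay":0,"az":0},{"tx":0,"ty":0,"tz":0,"ax":0,"ay":0,"az":0}]' 1; python3 -m crank '[{"tx":0,"ty":0,"tz":-1,"ax":0,"ay":0,"az":0},{"tx":0,"ty":0,"tz":-3,"ax":0,"ay":0,"az":0},{"tx":0,"ty":0,"tz":-4,"ax":0,"ay":0,"az":0},{"tx":0,"ty":0,"tz":-4,"ax":0,"ay":0,"az":0},{"tx":-2,"ty":0,"tz":-3,"ax":0,"ay":0,"az":0},{"tx":-4,"ty":0,"tz":0,"ax":0,"ay":0,"az":0},{"tx":-4,"ty":0,"tz":0,"ax":0,"ay":0,"az":0},{"tx":-4,"ty":-0.5,"tz":0,"ax":0,"ay":0,"az":0},{"tx":-4,"ty":-0.5,"tz":0,"ax":0,"ay":0,"az":0},{"tx":-4,"ty":-0.5,"tz":0,"ax":0,"ay":0,"az":0}]'
```

```text
time: 32.25
position: [0.4946, 0.0332, 0.0918]
eef_rot: [[0.001, 1.0, -0.002], [1.0, -0.001, -0.0], [-0.0, -0.002, -1.0]]
ft_force: [0.1, -0.1, -0.3]
finger_gap: 0.502
gripper_force: 0.0
time: 32.65
position: [0.4962, 0.034, 0.0942]
eef_rot: [[-0.0, 1.0, 0.003], [1.0, 0.0, -0.0], [-0.0, 0.003, -1.0]]
ft_force: [-0.5, -0.9, 4.3]
finger_gap: 0.306
gripper_force: 59.3
time: 33.65
position: [0.4797, -0.1872, 0.2434]
eef_rot: [[-0.0, 1.0, 0.001], [1.0, 0.0, -0.0], [-0.0, 0.001, -1.0]]
ft_force: [0.7, -0.5, 0.3]
finger_gap: 0.308
gripper_force: 59.1
```

```bash
python3 -m crank '[{"tx":-4,"ty":0,"tz":0,"ax":0,"ay":0,"az":0},{"tx":-3.5,"ty":0,"tz":0,"ax":0,"ay":0,"az":0},{"tx":-2.5,"ty":0,"tz":1,"ax":0,"ay":0,"az":0},{"tx":-0.7,"ty":0,"tz":2,"ax":0,"ay":0,"az":0},{"tx":0,"ty":0,"tz":2,"ax":0,"ay":0,"az":0},{"tx":0,"ty":0,"tz":1.5,"ax":0,"ay":0,"az":0},{"tx":0,"ty":0,"tz":0.3,"ax":0,"ay":0,"az":0},{"tx":0,"ty":0,"tz":0,"ax":0,"ay":0,"az":0}]'
```

```text
time: 34.45
position: [0.4801, -0.2924, 0.1745]
eef_rot: [[-0.0, 1.0, -0.001], [1.0, 0.0, 0.001], [0.001, -0.001, -1.0]]
ft_force: [0.5, -0.1, 0.4]
finger_gap: 0.309
gripper_force: 59.1
```

```bash
python3 -m crank '[{"tx":-0.2,"ty":0,"tz":0,"ax":0,"ay":0,"az":0},{"tx":0,"ty":0,"tz":0,"ax":0,"ay":0,"az":0}]' >/dev/null; python3 -m crank '[{"tx":0,"ty":0,"tz":0,"ax":0,"ay":0,"az":0},{"tx":0,"ty":0,"tz":0,"ax":0,"ay":0,"az":0},{"tx":0,"ty":0,"tz":0,"ax":0,"ay":0,"az":0},{"tx":0,"ty":0,"tz":0,"ax":0,"ay":0,"az":0}]' 0;  python3 -m crank '[{"tx":1,"ty":0,"tz":-4,"ax":0,"ay":0,"az":0},{"tx":3,"ty":0,"tz":-3,"ax":0,"ay":0,"az":0},{"tx":4,"ty":-1,"tz":0,"ax":0,"ay":0,"az":0},{"tx":4,"ty":-1,"tz":0,"ax":0,"ay":0,"az":0},{"tx":4,"ty":-1,"tz":0,"ax":0,"ay":0,"az":0},{"tx":4,"ty":-1,"tz":0,"ax":0,"ay":0,"az":0},{"tx":4,"ty":-1,"tz":0,"ax":0,"ay":0,"az":0},{"tx":4,"ty":-1,"tz":0,"ax":0,"ay":0,"az":0},{"tx":3,"ty":-1,"tz":0,"ax":0,"ay":0,"az":0},{"tx":2,"ty":0,"tz":0,"ax":0,"ay":0,"az":0}]';python3 - <<'E'
from h import *
p=imaging.snapshot('side');stops(p,.03);crop(p,'c12.png',220,120,420,270,4);p=imaging.snapshot('top');stops(p);crop(p,'c13.png',240,140,400,250,5)
delta((.410,.035,.092),0)
E
```

```text
time: 35.05
position: [0.4803, -0.2949, 0.1749]
eef_rot: [[-0.0, 1.0, 0.0], [1.0, 0.0, -0.0], [-0.0, 0.0, -1.0]]
ft_force: [-0.7, 0.2, -0.5]
finger_gap: 0.5
gripper_force: 0.0
time: 36.05
position: [0.4091, 0.0369, 0.2447]
eef_rot: [[-0.002, 1.0, 0.0], [1.0, 0.002, 0.0], [0.0, 0.0, -1.0]]
ft_force: [-0.2, -0.4, 0.6]
finger_gap: 0.499
gripper_force: 0.0
bar 0.67 [0.457 0.012 0.069]
bar 0.95 [ 0.455 -0.001  0.069]
t 36.25 pos [0.4103 0.0351 0.2449] shift cm [-0.   -0.03 15.29] gap 0.496 f [-0.1 -0.8  0.2] gf 0.0
 tilt ax/ay (tool rotvec to vertical) [ 0.0002  0.0004 -0.    ] tooly yaw 0.0012
 az 0.0012 (or -3.1404 ) q6 -0.046014988662478246
```

View pics/c13.png

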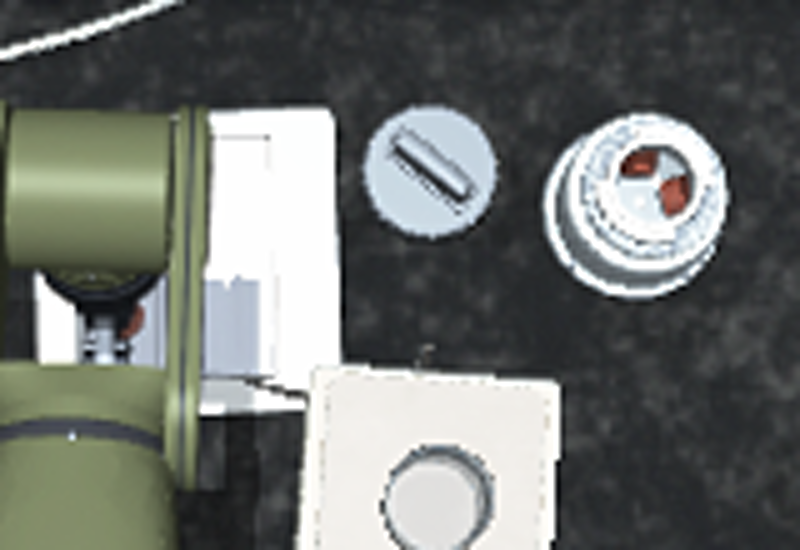

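The crop shows stoppers inside the jar at (638,163) and (675,195), and the grey cap on the bench at (430,171). One stopper is left, next to the gripper.

```bash
python3 -m crank '[{"tx":0,"ty":0,"tz":2,"ax":0,"ay":0,"az":0},{"tx":0,"ty":0,"tz":4,"ax":0,"ay":0,"az":0},{"tx":0,"ty":0,"tz":4,"ax":0,"ay":0,"az":0},{"tx":0,"ty":0,"tz":3,"ax":0,"ay":0,"az":0},{"tx":0,"ty":0,"tz":1.5,"ax":0,"ay":0,"az":0},{"tx":0,"ty":0,"tz":0.7,"ax":0,"ay":0,"az":0},{"tx":0,"ty":0,"tz":0,"ax":0,"ay":0,"az":0}]'; python3 -m crank '[{"tx":0,"ty":0,"tz":0,"ax":0,"ay":0,"az":0},{"tx":0,"ty":0,"tz":0,"ax":0,"ay":0,"az":0},{"tx":0,"ty":0,"tz":0,"ax":0,"ay":0,"az":0},{"tx":0,"ty":0,"tz":0,"ax":0,"ay":0,"az":0}]' 1; python3 -m crank '[{"tx":0,"ty":0,"tz":-1,"ax":0,"ay":0,"az":0},{"tx":0,"ty":0,"tz":-3,"ax":0,"ay":0,"az":0},{"tx":0,"ty":0,"tz":-4,"ax":0,"ay":0,"az":0},{"tx":0,"ty":0,"tz":-4,"ax":0,"ay":0,"az":0},{"tx":-2,"ty":1,"tz":-3,"ax":0,"ay":0,"az":0},{"tx":-4,"ty":1,"tz":0,"ax":0,"ay":0,"az":0},{"tx":-4,"ty":1,"tz":0,"ax":0,"ay":0,"az":0},{"tx":-4,"ty":1,"tz":0,"ax":0,"ay":0,"az":0},{"tx":-4,"ty":1,"tz":0,"ax":0,"ay":0,"az":0},{"tx":-4,"ty":1,"tz":0,"ax":0,"ay":0,"az":0}]'
```

```text
time: 36.95
position: [0.41, 0.0343, 0.092]
eef_rot: [[0.001, 1.0, -0.002], [1.0, -0.001, -0.0], [-0.0, -0.002, -1.0]]
ft_force: [-0.1, 0.0, 0.5]
finger_gap: 0.499
gripper_force: 0.0
time: 37.35
position: [0.4113, 0.035, 0.0941]
eef_rot: [[-0.0, 1.0, 0.003], [1.0, 0.0, -0.0], [-0.0, 0.003, -1.0]]
ft_force: [0.1, -0.7, 4.4]
finger_gap: 0.305
gripper_force: 59.4
time: 38.35
position: [0.4702, -0.1864, 0.2433]
eef_rot: [[0.0, 1.0, 0.0], [1.0, -0.0, 0.0], [0.0, 0.0, -1.0]]
ft_force: [-0.0, -0.6, 0.0]
finger_gap: 0.313
gripper_force: 59.1
```

```bash
python3 -m crank '[{"tx":-4,"ty":1,"tz":0,"ax":0,"ay":0,"az":0},{"tx":-3.5,"ty":0,"tz":0,"ax":0,"ay":0,"az":0},{"tx":-2.5,"ty":0,"tz":1,"ax":0,"ay":0,"az":0},{"tx":-0.9,"ty":0,"tz":2,"ax":0,"ay":0,"az":0},{"tx":0,"ty":0,"tz":2,"ax":0,"ay":0,"az":0},{"tx":0,"ty":0,"tz":1.5,"ax":0,"ay":0,"az":0},{"tx":0,"ty":0,"tz":0.3,"ax":0,"ay":0,"az":0},{"tx":0,"ty":0,"tz":0,"ax":0,"ay":0,"az":0}]'; python3 -m crank '[{"tx":0,"ty":0,"tz":0,"ax":0,"ay":0,"az":0},{"tx":0,"ty":0,"tz":0,"ax":0,"ay":0,"az":0},{"tx":0,"ty":0,"tz":0,"ax":0,"ay":0,"az":0},{"tx":0,"ty":0,"tz":0,"ax":0,"ay":0,"az":0}]' 0;  python3 -m crank '[{"tx":1,"ty":0,"tz":-4,"ax":0,"ay":0,"az":0},{"tx":3,"ty":0,"tz":-3,"ax":0,"ay":0,"az":0},{"tx":4,"ty":0,"tz":0,"ax":0,"ay":0,"az":0.139},{"tx":0,"ty":0,"tz":0,"ax":0,"ay":0,"az":0.139},{"tx":0,"ty":0,"tz":0,"ax":0,"ay":0,"az":0.139},{"tx":0,"ty":0,"tz":0,"ax":0,"ay":0,"az":0.139},{"tx":0,"ty":0,"tz":0,"ax":0,"ay":0,"az":0.14}]' -1;python3 - <<'E'
from h import *
p=imaging.snapshot('top');stops(p);crop(p,'c14.png',240,140,400,250,5)
delta((.5003,-.1678,.102),-.696)
for d in nets.silhouettes(p,'stopper_1_mid')[:4]:print(d['confidence'],d['bbox'])
E
```

```text
time: 39.15
position: [0.4801, -0.2934, 0.1745]
eef_rot: [[-0.001, 1.0, -0.001], [1.0, 0.001, 0.001], [0.001, -0.001, -1.0]]
ft_force: [0.6, -0.9, 0.5]
finger_gap: 0.309
gripper_force: 59.1
time: 39.55
position: [0.4805, -0.294, 0.1755]
eef_rot: [[-0.0, 1.0, 0.001], [1.0, 0.0, -0.001], [-0.001, 0.001, -1.0]]
ft_force: [0.1, -0.1, -0.2]
finger_gap: 0.499
gripper_force: 0.0
time: 40.25
position: [0.4803, -0.2137, 0.2451]
eef_rot: [[0.645, 0.764, 0.0], [0.764, -0.645, -0.0], [0.0, 0.001, -1.0]]
ft_force: [-0.5, 0.6, 0.1]
finger_gap: 1.002
gripper_force: 0.0
bar 0.93 [ 0.447 -0.002  0.069]
t 40.35 pos [ 0.4803 -0.2138  0.245 ] shift cm [ 4.82 -1.42 14.3 ] gap 1.003 f [-0.4  0.4  0.7] gf 0.0
 tilt ax/ay (tool rotvec to vertical) [ 0.0004 -0.0001  0.    ] tooly yaw -0.6956
 az 0.0004 (or -3.1412 ) q6 0.17454684058742137
```

View pics/c14.png

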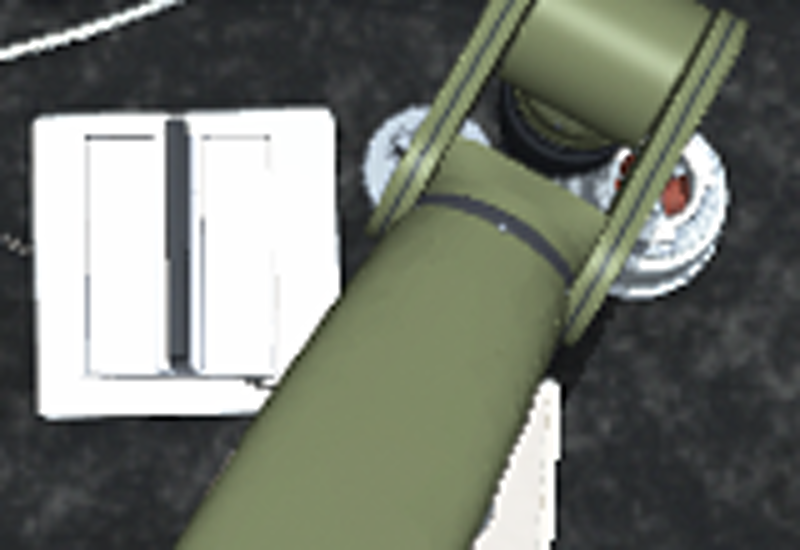

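The carrier is empty and still centred on the plate. I'll regrip the cap at the wing's centre.

```bash
python3 -m crank '[{"tx":2,"ty":-0.5,"tz":1,"ax":0,"ay":0,"az":0},{"tx":3.2,"ty":-0.9,"tz":2,"ax":0,"ay":0,"az":0},{"tx":0,"ty":0,"tz":3,"ax":0,"ay":0,"az":0},{"tx":0,"ty":0,"tz":4,"ax":0,"ay":0,"az":0},{"tx":0,"ty":0,"tz":2.5,"ax":0,"ay":0,"az":0},{"tx":0,"ty":0,"tz":1,"ax":0,"ay":0,"az":0},{"tx":0,"ty":0,"tz":0,"ax":0,"ay":0,"az":0}]'; python3 - <<'E'
from h import *
p=imaging.snapshot('side')
delta((.503,-.1646,.103),-.696)
print(w(p,(326,174.2),0)[:0], w(imaging.snapshot('top'),(326,174.2),.027))
E
```

```text
time: 41.1
position: [0.502, -0.1647, 0.1084]
eef_rot: [[0.64, 0.768, -0.003], [0.768, -0.64, 0.001], [-0.001, -0.003, -1.0]]
ft_force: [-0.3, 0.6, -0.6]
finger_gap: 1.002
gripper_force: 0.0
t 41.15 pos [ 0.5031 -0.1652  0.1101] shift cm [ 0.04 -0.04  0.71] gap 1.0 f [0.5 0.9 0.3] gf 0.0
 tilt ax/ay (tool rotvec to vertical) [-0. -0.  0.] tooly yaw -0.695
 az 0.001 (or -3.1406 ) q6 0.276314029651973
[] [ 0.50194292 -0.16393168  0.027     ]
```

```bash
python3 -m crank '[{"tx":0,"ty":0,"tz":0.4,"ax":0,"ay":0,"az":0},{"tx":0,"ty":0,"tz":0.25,"ax":0,"ay":0,"az":0},{"tx":0,"ty":0,"tz":0,"ax":0,"ay":0,"az":0}]'; python3 -m crank '[{"tx":0,"ty":0,"tz":0,"ax":0,"ay":0,"az":0},{"tx":0,"ty":0,"tz":0,"ax":0,"ay":0,"az":0},{"tx":0,"ty":0,"tz":0,"ax":0,"ay":0,"az":0},{"tx":0,"ty":0,"tz":0,"ax":0,"ay":0,"az":0},{"tx":0,"ty":0,"tz":0,"ax":0,"ay":0,"az":0},{"tx":0,"ty":0,"tz":0,"ax":0,"ay":0,"az":0},{"tx":0,"ty":0,"tz":0,"ax":0,"ay":0,"az":0},{"tx":0,"ty":0,"tz":0,"ax":0,"ay":0,"az":0}]' 1
```

```text
time: 41.5
position: [0.503, -0.1652, 0.1037]
eef_rot: [[0.641, 0.767, 0.001], [0.767, -0.641, -0.0], [0.0, 0.001, -1.0]]
ft_force: [-0.2, -0.6, 0.6]
finger_gap: 0.998
gripper_force: 0.0
time: 42.3
position: [0.503, -0.1651, 0.1035]
eef_rot: [[0.641, 0.767, 0.0], [0.767, -0.641, -0.0], [0.0, 0.0, -1.0]]
ft_force: [0.8, -0.0, 0.6]
finger_gap: 0.155
gripper_force: 59.9
```

```bash
python3 -m crank '[{"tx":0,"ty":0,"tz":-1,"ax":0,"ay":0,"az":0},{"tx":0,"ty":0,"tz":-3,"ax":0,"ay":0,"az":0},{"tx":0,"ty":0,"tz":-4,"ax":0,"ay":0,"az":0},{"tx":0,"ty":0,"tz":-4,"ax":0,"ay":0,"az":0},{"tx":0,"ty":0,"tz":-3,"ax":0,"ay":0,"az":0},{"tx":-2,"ty":1.2,"tz":-1,"ax":0,"ay":0,"az":0},{"tx":-3,"ty":1.7,"tz":0,"ax":0,"ay":0,"az":0},{"tx":-3,"ty":1.7,"tz":0,"ax":0,"ay":0,"az":0},{"tx":-2.5,"ty":1.4,"tz":0,"ax":0,"ay":0,"az":0},{"tx":-1,"ty":0.6,"tz":0,"ax":0,"ay":0,"az":0}]' >/dev/null; python3 -m crank '[{"tx":0,"ty":0,"tz":1.5,"ax":0,"ay":0,"az":0},{"tx":0,"ty":0,"tz":1.5,"ax":0,"ay":0,"az":0},{"tx":0,"ty":0,"tz":0,"ax":0,"ay":0,"az":0},{"tx":0,"ty":0,"tz":0,"ax":0,"ay":0,"az":0}]';python3 - <<'E'
from h import *
delta((.480,-.2958,.1835),-.696)
E
```

```text
time: 43.7
position: [0.4795, -0.2942, 0.2317]
eef_rot: [[0.64, 0.768, -0.002], [0.768, -0.64, 0.002], [0.0, -0.003, -1.0]]
ft_force: [0.7, 0.2, -0.7]
finger_gap: 0.151
gripper_force: 59.5
t 43.7 pos [ 0.4795 -0.2942  0.2317] shift cm [-0.09  0.16  4.82] gap 0.151 f [ 0.7  0.2 -0.7] gf 59.508973360061646
 tilt ax/ay (tool rotvec to vertical) [-0.0029 -0.      0.    ] tooly yaw -0.6946
 az 0.0014 (or -3.1402 ) q6 0.048730667615791055
```

```bash
python3 -m crank '[{"tx":0,"ty":0,"tz":0.6,"ax":0,"ay":0,"az":0},{"tx":0,"ty":0,"tz":0.5,"ax":0,"ay":0,"az":0},{"tx":0,"ty":0,"tz":0.4,"ax":0,"ay":0,"az":0},{"tx":0,"ty":0,"tz":0,"ax":0,"ay":0,"az":0},{"tx":0,"ty":0,"tz":0,"ax":0,"ay":0,"az":0},{"tx":0,"ty":0,"tz":0,"ax":0,"ay":0,"az":0},{"tx":0,"ty":0,"tz":0,"ax":0,"ay":0,"az":0}]';python3 - <<'E'
from h import *
delta((.480,-.2958,.1835),-.696)
E
```

```text
time: 44.4
position: [0.4799, -0.2958, 0.2186]
eef_rot: [[0.641, 0.767, 0.0], [0.767, -0.641, -0.0], [0.0, 0.001, -1.0]]
ft_force: [0.2, 0.0, -0.9]
finger_gap: 0.154
gripper_force: 59.5
t 44.4 pos [ 0.4799 -0.2958  0.2186] shift cm [0.   0.01 3.51] gap 0.154 f [ 0.2  0.  -0.9] gf 59.508140087127686
 tilt ax/ay (tool rotvec to vertical) [ 0.0006 -0.      0.    ] tooly yaw -0.6961
 az -0.0001 (or 3.1415 ) q6 0.048546927712534826
```

Exactly on target. Descending.

```bash
python3 -m crank '[{"tx":0,"ty":0,"tz":0.6,"ax":0,"ay":0,"az":0},{"tx":0,"ty":0,"tz":0.6,"ax":0,"ay":0,"az":0},{"tx":0,"ty":0,"tz":0.6,"ax":0,"ay":0,"az":0},{"tx":0,"ty":0,"tz":0.6,"ax":0,"ay":0,"az":0},{"tx":0,"ty":0,"tz":0,"ax":0,"ay":0,"az":0},{"tx":0,"ty":0,"tz":0,"ax":0,"ay":0,"az":0}]'; python3 -m crank '[{"tx":0,"ty":0,"tz":0.5,"ax":0,"ay":0,"az":0},{"tx":0,"ty":0,"tz":0.5,"ax":0,"ay":0,"az":0},{"tx":0,"ty":0,"tz":0,"ax":0,"ay":0,"az":0},{"tx":0,"ty":0,"tz":0,"ax":0,"ay":0,"az":0}]'
```

```text
time: 45.0
position: [0.4796, -0.2955, 0.194]
eef_rot: [[0.641, 0.767, -0.001], [0.767, -0.641, 0.0], [-0.0, -0.001, -1.0]]
ft_force: [0.3, -0.7, -1.2]
finger_gap: 0.147
gripper_force: 59.5
time: 45.4
position: [0.4799, -0.2959, 0.1841]
eef_rot: [[0.641, 0.767, 0.0], [0.767, -0.641, -0.001], [-0.0, 0.001, -1.0]]
ft_force: [0.8, -2.3, -2.5]
finger_gap: 0.146
gripper_force: 59.3
```

```bash
python3 -m crank '[{"tx":0,"ty":0,"tz":0.3,"ax":0,"ay":0,"az":0},{"tx":0,"ty":0,"tz":0.3,"ax":0,"ay":0,"az":0},{"tx":0,"ty":0,"tz":0,"ax":0,"ay":0,"az":0}]'; python3 -m crank '[{"tx":0,"ty":0,"tz":0.3,"ax":0,"ay":0,"az":0},{"tx":0,"ty":0,"tz":0.2,"ax":0,"ay":0,"az":0},{"tx":0,"ty":0,"tz":0,"ax":0,"ay":0,"az":0}]'
```

```text
time: 45.7
position: [0.48, -0.2959, 0.1796]
eef_rot: [[0.641, 0.767, 0.0], [0.767, -0.641, -0.001], [-0.0, 0.001, -1.0]]
ft_force: [-3.5, -0.2, 6.5]
finger_gap: 0.15
gripper_force: 60.6
time: 46.0
position: [0.4801, -0.296, 0.1755]
eef_rot: [[0.641, 0.767, 0.0], [0.767, -0.641, -0.001], [-0.0, 0.001, -1.0]]
ft_force: [-3.7, 1.4, 10.0]
finger_gap: 0.149
gripper_force: 61.2
```

```bash
python3 -m crank '[{"tx":0,"ty":0,"tz":0.1,"ax":0,"ay":0,"az":0},{"tx":0,"ty":0,"tz":0,"ax":0,"ay":0,"az":0},{"tx":0,"ty":0,"tz":0,"ax":0,"ay":0,"az":0.07},{"tx":0,"ty":0,"tz":0,"ax":0,"ay":0,"az":0.07},{"tx":0,"ty":0,"tz":0,"ax":0,"ay":0,"az":0.07},{"tx":0,"ty":0,"tz":0,"ax":0,"ay":0,"az":0.07},{"tx":0,"ty":0,"tz":0,"ax":0,"ay":0,"az":0}]';python3 - <<'E'
from h import *
s,R=st();print(s['position'],s['ft_force'],s['moment'],np.arctan2(R[1,1],R[0,1]))
E
```

```text
time: 46.7
position: [0.4812, -0.2969, 0.1758]
eef_rot: [[0.829, 0.56, 0.004], [0.56, -0.829, -0.004], [0.001, 0.005, -1.0]]
ft_force: [-0.8, -2.1, 10.8]
finger_gap: 0.15
gripper_force: 61.2
[ 0.48117512 -0.29693263  0.17577836] [-0.81267203 -2.12493439 10.83287435] [-0.20372032  0.33774883 -0.06542175] -0.9768649915127747
```

```bash
python3 -m crank '[{"tx":0,"ty":0,"tz":0.06,"ax":0,"ay":0,"az":0.07},{"tx":0,"ty":0,"tz":0,"ax":0,"ay":0,"az":0.07},{"tx":0,"ty":0,"tz":0,"ax":0,"ay":0,"az":0.07},{"tx":0,"ty":0,"tz":0,"ax":0,"ay":0,"az":0.07},{"tx":0,"ty":0,"tz":0,"ax":0,"ay":0,"az":0}]';python3 - <<'E'
from h import *
s,R=st();print(s['position'],s['ft_force'],s['moment'],np.arctan2(R[1,1],R[0,1]))
E
```

```text
time: 47.2
position: [0.4812, -0.2968, 0.1752]
eef_rot: [[0.951, 0.309, 0.004], [0.309, -0.951, -0.003], [0.002, 0.004, -1.0]]
ft_force: [-1.5, -0.6, 11.1]
finger_gap: 0.151
gripper_force: 61.3
[ 0.48116678 -0.2968033   0.17522482] [-1.46862783 -0.63153735 11.0720393 ] [-0.1315749   0.40184848  0.04421815] -1.2567663144737513
```

```bash
python3 -m crank '[{"tx":0,"ty":0,"tz":0.03,"ax":0,"ay":0,"az":0.07},{"tx":0,"ty":0,"tz":0,"ax":0,"ay":0,"az":0.07},{"tx":0,"ty":0,"tz":0,"ax":0,"ay":0,"az":0.07},{"tx":0,"ty":0,"tz":0,"ax":0,"ay":0,"az":0.07},{"tx":0,"ty":0,"tz":0,"ax":0,"ay":0,"az":0.07},{"tx":0,"ty":0,"tz":0,"ax":0,"ay":0,"az":0}]';python3 - <<'E'
from h import *
s,R=st();print(s['position'],s['ft_force'],s['moment'],np.arctan2(R[1,1],R[0,1]))
E
```

```text
time: 47.8
position: [0.4812, -0.2967, 0.1749]
eef_rot: [[0.999, -0.036, 0.004], [-0.036, -0.999, -0.003], [0.004, 0.003, -1.0]]
ft_force: [-1.0, -1.1, 11.6]
finger_gap: 0.151
gripper_force: 61.3
[ 0.48117454 -0.29674742  0.17494897] [-0.97340761 -1.13531988 11.57387158] [-0.07671039  0.38181197  0.0045196 ] -1.6067566648147844
```

```bash
python3 -m crank '[{"tx":0,"ty":0,"tz":0,"ax":0,"ay":0,"az":0.07},{"tx":0,"ty":0,"tz":0,"ax":0,"ay":0,"az":0.07},{"tx":0,"ty":0,"tz":0,"ax":0,"ay":0,"az":0.07},{"tx":0,"ty":0,"tz":0,"ax":0,"ay":0,"az":0.05},{"tx":0,"ty":0,"tz":0,"ax":0,"ay":0,"az":0.05},{"tx":0,"ty":0,"tz":0,"ax":0,"ay":0,"az":0}]';python3 - <<'E'
from h import *
s,R=st();print(s['position'],s['ft_force'],s['moment'],np.arctan2(R[1,1],R[0,1]))
E
```

```text
time: 48.4
position: [0.4812, -0.2965, 0.1749]
eef_rot: [[0.941, -0.339, 0.004], [-0.339, -0.941, -0.003], [0.004, 0.001, -1.0]]
ft_force: [-2.0, -0.7, 11.8]
finger_gap: 0.15
gripper_force: 61.3
[ 0.48122403 -0.29650311  0.17487355] [-2.03284402 -0.70369411 11.76391873] [0.08946249 0.34969205 0.02714415] -1.9163715111179498
```

```bash
python3 -m crank '[{"tx":0,"ty":0,"tz":-0.3,"ax":0,"ay":0,"az":0},{"tx":0,"ty":0,"tz":-0.3,"ax":0,"ay":0,"az":0},{"tx":0,"ty":0,"tz":-0.3,"ax":0,"ay":0,"az":0},{"tx":0,"ty":0,"tz":-0.2,"ax":0,"ay":0,"az":0},{"tx":0,"ty":0,"tz":0,"ax":0,"ay":0,"az":0},{"tx":0,"ty":0,"tz":0,"ax":0,"ay":0,"az":0}]'
```

```text
time: 49.0
position: [0.4807, -0.2961, 0.1825]
eef_rot: [[0.941, -0.339, 0.003], [-0.339, -0.941, -0.002], [0.004, 0.001, -1.0]]
ft_force: [5.4, -5.3, -3.3]
finger_gap: 0.151
gripper_force: 61.3
```

The cap now resists lifting at exactly the locked height (rim at 0.079 m), so it is locked. Releasing and retreating.

```bash
python3 -m crank '[{"tx":0,"ty":0,"tz":0,"ax":0,"ay":0,"az":0},{"tx":0,"ty":0,"tz":0,"ax":0,"ay":0,"az":0},{"tx":0,"ty":0,"tz":0,"ax":0,"ay":0,"az":0},{"tx":0,"ty":0,"tz":0,"ax":0,"ay":0,"az":0},{"tx":0,"ty":0,"tz":0,"ax":0,"ay":0,"az":0}]' -1; python3 -m crank '[{"tx":0,"ty":0,"tz":-2,"ax":0,"ay":0,"az":0},{"tx":0,"ty":0,"tz":-4,"ax":0,"ay":0,"az":0},{"tx":0,"ty":0,"tz":-4,"ax":0,"ay":0,"az":0},{"tx":-2,"ty":2,"tz":-4,"ax":0,"ay":0,"az":0},{"tx":-3,"ty":3,"tz":0,"ax":0,"ay":0,"az":0},{"tx":-3,"ty":3,"tz":0,"ax":0,"ay":0,"az":0},{"tx":-3,"ty":3,"tz":0,"ax":0,"ay":0,"az":0},{"tx":-3,"ty":3,"tz":0,"ax":0,"ay":0,"az":0},{"tx":-2,"ty":3,"tz":0,"ax":0,"ay":0,"az":0},{"tx":0,"ty":3,"tz":0,"ax":0,"ay":0,"az":0}]'; python3 - <<'E'
from h import *
p=imaging.snapshot('top');crop(p,'c15.png',240,140,400,250,5);stops(p)
E
```

```text
time: 49.5
position: [0.4797, -0.2955, 0.1823]
eef_rot: [[0.941, -0.338, -0.0], [-0.338, -0.941, 0.0], [-0.0, -0.0, -1.0]]
ft_force: [0.2, -0.3, 0.2]
finger_gap: 0.985
gripper_force: 0.0
time: 50.5
position: [0.2593, -0.4299, 0.3228]
eef_rot: [[0.94, -0.34, 0.0], [-0.34, -0.94, -0.001], [0.0, 0.001, -1.0]]
ft_force: [-0.3, 0.1, 0.6]
finger_gap: 1.002
gripper_force: 0.0
bar 0.85 [ 0.464 -0.04   0.069]
```

View pics/c15.png

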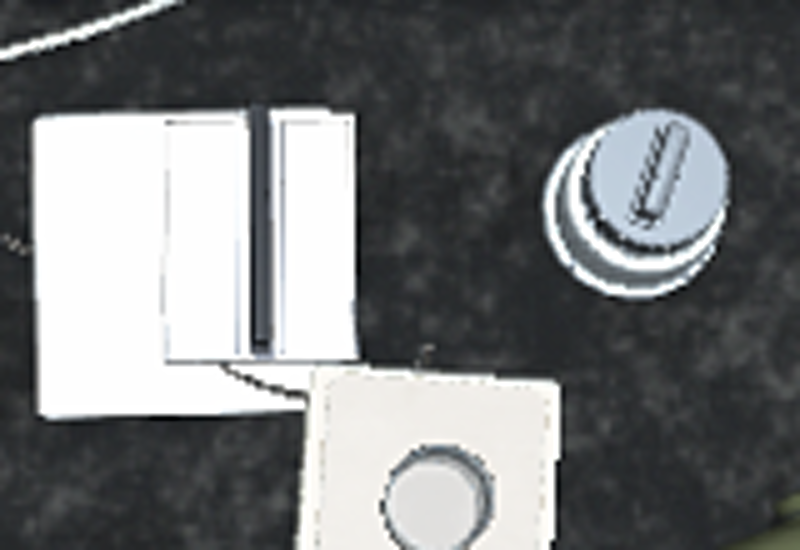

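The cap is locked on the jar with its wing along the original line. The carrier has been knocked aside: its bar now runs from (258,108) to (262,352) in the crop, about 5 cm to the right. I'll put it back.

```bash
python3 - <<'E'
from h import *
p=imaging.snapshot('top')
a,b=w(p,(291.6,161.8),.076),w(p,(292.4,210.4),.076);c=(a+b)/2;print(a,b,c,np.linalg.norm(a-b),np.arctan2(*(a-b)[1::-1]))
a,b=w(p,(240+177/5,140+120/5),.076),w(p,(240+178/5,140+372/5),.076);print('old',(a+b)/2,np.linalg.norm(a-b))
s,R=st();d=np.array([c[0],c[1],.28])-s['position'];print('world d',d*100)
s,R=st();yy=-1.5708;print(s['joint_pos'])
q=imaging.snapshot('side')
for d in nets.landmark_of(q,'carrier_bar')[:2]:print(d['confidence'],w(q,d['location'],.069))
E
```

```text
[ 0.53240627 -0.05290127  0.076     ] [ 0.37905476 -0.05367638  0.076     ] [ 0.45573052 -0.05328882  0.076     ] 0.1533534741491343 0.005054421770336662
old [ 0.44641898 -0.00194233  0.076     ] 0.1587639126873482
world d [19.50902365 37.72069913 -4.23454441]
[-1.13317599e+00 -2.18400543e-01  1.94931634e+00  2.01975921e-04
  1.41113976e+00  7.85522809e-01]
```

```bash
python3 -m crank '[{"tx":0,"ty":0,"tz":0,"ax":0,"ay":0,"az":-0.115},{"tx":0,"ty":0,"tz":0,"ax":0,"ay":0,"az":-0.115},{"tx":1,"ty":0,"tz":0,"ax":0,"ay":0,"az":-0.115},{"tx":3,"ty":-2,"tz":0,"ax":0,"ay":0,"az":0},{"tx":3,"ty":-3,"tz":0,"ax":0,"ay":0,"az":0},{"tx":3,"ty":-3.5,"tz":0,"ax":0,"ay":0,"az":0},{"tx":3,"ty":-3.5,"tz":0,"ax":0,"ay":0,"az":0},{"tx":3,"ty":-3.5,"tz":0,"ax":0,"ay":0,"az":0},{"tx":2,"ty":-3.5,"tz":0,"ax":0,"ay":0,"az":0},{"tx":1.5,"ty":-3.5,"tz":0,"ax":0,"ay":0,"az":0}]' -1 >/dev/null; python3 -m crank '[{"tx":0,"ty":-4,"tz":0,"ax":0,"ay":0,"az":0},{"tx":0,"ty":-4,"tz":1,"ax":0,"ay":0,"az":0},{"tx":0,"ty":-4,"tz":2,"ax":0,"ay":0,"az":0},{"tx":0,"ty":-2.2,"tz":3,"ax":0,"ay":0,"az":0},{"tx":0,"ty":-1,"tz":2,"ax":0,"ay":0,"az":0},{"tx":0,"ty":0,"tz":0,"ax":0,"ay":0,"az":0},{"tx":0,"ty":0,"tz":0,"ax":0,"ay":0,"az":0}]'; python3 - <<'E'
from h import *
delta((.456,-.053,.127),-1.5708)
q=imaging.snapshot('side');crop(q,'c16.png',220,120,380,240,5)
print((px(q,(.456,-.053,.076))-[220,120])*5)
for d in nets.landmark_of(q,'carrier_bar')[:2]:print(d['confidence'],w(q,d['location'],.069),d['location'])
E
```

```text
time: 52.45
position: [0.4565, -0.0532, 0.2427]
eef_rot: [[1.0, 0.002, -0.0], [0.002, -1.0, -0.0], [-0.0, 0.0, -1.0]]
ft_force: [-0.2, -0.1, 1.1]
finger_gap: 1.0
gripper_force: 0.0
t 52.45 pos [ 0.4565 -0.0532  0.2427] shift cm [-0.05 -0.02 11.57] gap 1.0 f [-0.2 -0.1  1.1] gf 0.0
 tilt ax/ay (tool rotvec to vertical) [ 0.0002  0.0001 -0.    ] tooly yaw -1.5691
 az 0.0017 (or -3.1399 ) q6 1.3364012206852824
[253.84558589 310.07549145]
0.62 [ 0.46526091 -0.04541902  0.069     ] [267.4, 182.5]
```

```bash
python3 -m crank '[{"tx":0,"ty":0,"tz":3,"ax":0,"ay":0,"az":0},{"tx":0,"ty":0,"tz":4,"ax":0,"ay":0,"az":0},{"tx":0,"ty":0,"tz":3,"ax":0,"ay":0,"az":0},{"tx":0,"ty":0,"tz":1.5,"ax":0,"ay":0,"az":0},{"tx":0,"ty":0,"tz":0,"ax":0,"ay":0,"az":0},{"tx":0,"ty":0,"tz":0,"ax":0,"ay":0,"az":0}]'; python3 -m crank '[{"tx":0,"ty":0,"tz":0,"ax":0,"ay":0,"az":0},{"tx":0,"ty":0,"tz":0,"ax":0,"ay":0,"az":0},{"tx":0,"ty":0,"tz":0,"ax":0,"ay":0,"az":0},{"tx":0,"ty":0,"tz":0,"ax":0,"ay":0,"az":0},{"tx":0,"ty":0,"tz":0,"ax":0,"ay":0,"az":0},{"tx":0,"ty":0,"tz":0,"ax":0,"ay":0,"az":0},{"tx":0,"ty":0,"tz":0,"ax":0,"ay":0,"az":0},{"tx":0,"ty":0,"tz":0,"ax":0,"ay":0,"az":0}]' 1; python3 -m crank '[{"tx":0,"ty":0,"tz":-0.5,"ax":0,"ay":0,"az":0},{"tx":0,"ty":0,"tz":-1,"ax":0,"ay":0,"az":0},{"tx":0,"ty":0,"tz":-0.5,"ax":0,"ay":0,"az":0},{"tx":0,"ty":0,"tz":0,"ax":0,"ay":0,"az":0}]'
```

```text
time: 53.15
position: [0.4576, -0.0546, 0.1289]
eef_rot: [[1.0, -0.001, 0.002], [-0.001, -1.0, -0.001], [0.002, 0.001, -1.0]]
ft_force: [0.0, 0.2, 1.7]
finger_gap: 0.997
gripper_force: 0.0
time: 53.95
position: [0.4568, -0.0538, 0.1278]
eef_rot: [[1.0, -0.0, 0.0], [-0.0, -1.0, 0.0], [0.0, -0.0, -1.0]]
ft_force: [-1.2, 0.4, 4.2]
finger_gap: 0.149
gripper_force: 59.9
time: 54.35
position: [0.457, -0.054, 0.1483]
eef_rot: [[1.0, -0.0, 0.002], [-0.0, -1.0, -0.0], [0.002, 0.0, -1.0]]
ft_force: [0.3, -0.9, -4.0]
finger_gap: 0.143
gripper_force: 58.9
```

```bash
python3 -m crank '[{"tx":-0.2,"ty":-0.6,"tz":0,"ax":0,"ay":0,"az":0},{"tx":-0.3,"ty":-1.2,"tz":0,"ax":0,"ay":0,"az":0},{"tx":-0.3,"ty":-1.4,"tz":0,"ax":0,"ay":0,"az":0},{"tx":0,"ty":-1,"tz":0,"ax":0,"ay":0,"az":0},{"tx":0,"ty":-0.6,"tz":0,"ax":0,"ay":0,"az":0},{"tx":0,"ty":0,"tz":0.8,"ax":0,"ay":0,"az":0},{"tx":0,"ty":0,"tz":0.8,"ax":0,"ay":0,"az":0},{"tx":0,"ty":0,"tz":0.3,"ax":0,"ay":0,"az":0},{"tx":0,"ty":0,"tz":0.1,"ax":0,"ay":0,"az":0},{"tx":0,"ty":0,"tz":0,"ax":0,"ay":0,"az":0}]'; python3 -m crank '[{"tx":0,"ty":0,"tz":0.05,"ax":0,"ay":0,"az":0},{"tx":0,"ty":0,"tz":0,"ax":0,"ay":0,"az":0},{"tx":0,"ty":0,"tz":0,"ax":0,"ay":0,"az":0}]'
```

```text
time: 55.35
position: [0.4487, -0.0061, 0.1278]
eef_rot: [[1.0, -0.001, -0.001], [-0.001, -1.0, 0.0], [-0.001, -0.0, -1.0]]
ft_force: [-3.2, 2.4, 3.9]
finger_gap: 0.149
gripper_force: 59.8
time: 55.65
position: [0.4487, -0.0061, 0.1278]
eef_rot: [[1.0, -0.001, -0.001], [-0.001, -1.0, 0.0], [-0.001, -0.0, -1.0]]
ft_force: [-5.5, 1.0, 6.9]
finger_gap: 0.15
gripper_force: 60.3
```

Set down. Releasing, retreating and doing a final check.

```bash
python3 -m crank '[{"tx":0,"ty":0,"tz":0,"ax":0,"ay":0,"az":0},{"tx":0,"ty":0,"tz":0,"ax":0,"ay":0,"az":0},{"tx":0,"ty":0,"tz":0,"ax":0,"ay":0,"az":0},{"tx":0,"ty":0,"tz":0,"ax":0,"ay":0,"az":0},{"tx":0,"ty":0,"tz":0,"ax":0,"ay":0,"az":0}]' -1; python3 -m crank '[{"tx":0,"ty":0,"tz":-2,"ax":0,"ay":0,"az":0},{"tx":0,"ty":0,"tz":-4,"ax":0,"ay":0,"az":0},{"tx":0,"ty":0,"tz":-4,"ax":0,"ay":0,"az":0},{"tx":0,"ty":-2,"tz":-4,"ax":0,"ay":0,"az":0},{"tx":0,"ty":-4,"tz":-2,"ax":0,"ay":0,"az":0},{"tx":0,"ty":-4,"tz":0,"ax":0,"ay":0,"az":0},{"tx":0,"ty":-4,"tz":0,"ax":0,"ay":0,"az":0},{"tx":0,"ty":-4,"tz":0,"ax":0,"ay":0,"az":0},{"tx":0,"ty":-3,"tz":0,"ax":0,"ay":0,"az":0},{"tx":0,"ty":0,"tz":0,"ax":0,"ay":0,"az":0}]'; python3 - <<'E'
from h import *
p=imaging.snapshot('top');crop(p,'c17.png',190,140,390,260,4)
E
```

```text
time: 56.15
position: [0.4486, -0.0059, 0.1268]
eef_rot: [[1.0, -0.0, 0.0], [-0.0, -1.0, -0.0], [0.0, 0.0, -1.0]]
ft_force: [-0.7, -0.7, 0.5]
finger_gap: 0.978
gripper_force: 0.0
time: 57.15
position: [0.4482, 0.2069, 0.2868]
eef_rot: [[1.0, 0.004, -0.0], [0.004, -1.0, 0.001], [-0.0, -0.001, -1.0]]
ft_force: [0.8, -1.1, -0.4]
finger_gap: 1.0
gripper_force: 0.0
```

View pics/c17.png

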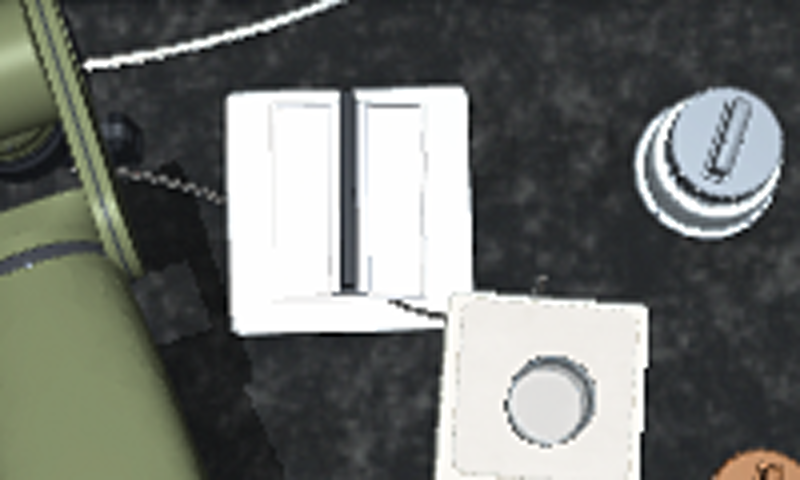

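The carrier is centred on the plate at (348,200), against the plate's centre at (350,210), with sides parallel. The cap sits locked on the jar.

```bash
python3 -c "
from workcell import workorder;print(workorder.close_job())"
```

```text
the job is handed in; nothing more can be done
None
```

I handed the job in at about 57 s on the robot's clock. The carrier is on the middle of the plate, all four stoppers went into the jar, and the cap is locked. The carrier was knocked about 5 cm aside near the end, and I put it back. The hand-in returned no verdict. I released the fourth stopper over the jar's mouth but did not see it land inside.

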